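# Tip-test a controller unit on the tilting tray

### The arm

A 7-joint arm with a two-finger parallel gripper is mounted at the origin on the work surface. World frame = base frame: x ahead of the robot, y to its left, z up, the work surface at z = 0. Lengths are in m, angles in rad, forces in N, time in s.
With the tool pointing down it reaches from about 0.4 to 0.85 m from the base axis. Payload 4.5 kg.
Tool frame: the origin (TCP) lies midway between the tips of the shut fingers; the grasp point (between the pads) lies 19 mm behind it; z points along the fingers, y is the direction in which the jaws open and shut (so a half turn about z gives the same grasp; the last joint's range is limited). The gripper opens to 88 mm and grips with 3 to 60 N. Pads are 18 mm wide; open, the fingers measure 123 mm over their backs; the gripper's body (75 mm by 187 mm) begins 45 mm behind the grasp point.
Start: joints at [1.195, 0.689, -0.195, 1.565, 0.157, 0.902, -0.215], TCP at [0.249, -0.573, 0.239] pointing down, gripper open.
Joint ranges: [-3.01, 3.01], [-0.46, 2.08], [-1.47, 1.51], [0.13, 2.56], [-1, 4.14], [0.04, 2.09], [-2.66, 2.66]. Speed limits (rad/s): [2.57, 2.57, 3.14, 3.14, 3.14, 3.14, 3.14].

### API

Orientations are given as a unit quaternion [x, y, z, w].
In Python, from plant import r gives the robot as it stands. The module is installed in compiled form; this text tells all that it offers.
- The arm moves only by the tool carry_out, never from a script. Its argument "commands" is a list of rows, each a list of 6 numbers: the shift along the tool's x, y, z in m, then the turn, a rotation vector about the tool's x, y, z in degrees. In form: [[dx, dy, dz, wx, wy, wz], ...]. A call has 1 to 12 rows; each row is the pose to reach, as a shift and turn from the pose commanded when the call began, along the tool's axes at that moment; what a row does not reach only later rows make up. A row lasts 1/10 s, in which the tool goes at most 50 mm and 8.59 degrees, less where a joint would pass 70% of its speed; a pose out of reach is approached as far as the arm can. A call with a gripper value outside its range is refused whole. "fingers" is the closure in counts, from 0 (fully open) to 255 (shut), set as the call begins (left out, the last holds). The fingers move at their own pace and stop on an object; "grip_force" is the grip in N (left out, the last holds). Time passes only in rows, so rows that repeat a pose let the fingers close. It gives the time, the measured TCP pose, the force and the opening at its end, in the units of the state.
- r.get_state(): the state, without advancing time (a new reading comes with each control period).
- r.snapshot(name): name is "scene" or "side" or "wrist"; returns a dict with "img" (420x560x3 uint8, blue, green, red), "intrinsics" (3x3 intrinsics, pixels), "extrinsics" (4x4, takes a point from camera to world coordinates); the wrist camera has in their place "tool_from_camera" (4x4, takes a point from camera to tool coordinates, whose origin is the TCP and whose axes are the flange's). Camera axes: x right, y down, z forward; pixel columns grow to the right and rows downward; lengths in m; the calibration is good to about 2 mm. A picture is of the moment at which its call begins: read the wrist's pose just before it. There is no depth.
- r.finish_job(): hands the job in, once; it reports no verdict.
Trained networks look in a picture, given as the dict that the camera call returned (one of the last four; its "shot" number tells which), for a name from the list of things; names that differ only in an ending like _2 or _b are one class to them, and where a whole thing is asked for, a point or a joint stands for the part that bears it (a point fixed in the world has none). Each returns a list of dicts, best first, with "p" (0 to 1); they miss things now and then, are a little off and sometimes report something else, mostly with a low value. They report only what shows in the picture. A call takes as long as a camera call. They do not tell look-alikes from the thing itself.
- r.spot_in(picture, label): "xyz" ([x, y, z] in m, in world coordinates, good to about 4 mm: the middle of the surface that is visible of it).
- r.spot_point(picture, label): "xyz" ([x, y, z] in m, in world coordinates, good to about 4 mm: a listed point, or the origin of a listed thing).
The state is a dict: "clock": time; "q": joint angles; "qd": joint speeds; "joint_torque": joint torques, N m; "tool_pos": TCP position; "eef_rot": TCP orientation; "contact_force": force on the tool from outside, world axes, zero at the start; "moment": the same for the moment, N m; "opening": opening from 0.0 (shut) to 1.0 (fully open).
Only numpy, scipy, OpenCV 4.12 (cv2) and the standard library are available. Lean on these libraries where they do the work, as an engineer would, in place of code of your own. Each camera call takes 0.05 s, during which the arm holds its last target.

### The job

Run the tip test on the controller unit that lies in the tilting tray. First turn the peak hand of the dial back to its zero stop with its bar knob, then lift the tray by its bar handle to 40 degrees, keep it there for about two seconds, and bring it slowly back down fully level, so that the peak hand is left showing 40 degrees. Keep the unit in the tray, do not jerk or slam the tray, and leave the other things on the bench where they stand.

Things in the scene. Friction and masses are not known exactly. Their poses are not given: they have to be found in the camera images.
- stand: fixed tilting stand: dark steel base plate 210 x 190 x 14 mm, two grey cheeks (to 94 mm high, at x = +80 mm, y = +-85 mm) carrying an open aluminium tray. Origin: centre of the base's underside, on the bench. x points from the handle side (front) to the hinge side, z up. It stands left or right on the bench, turned up to 26 degrees.
- tray (a joint): angle of the tray, rad: 0 = level on its rests (lower stop), grows as the handle side is lifted; upper stop 1.05; 40 degrees = 0.698. Stiff hinge: the tray stays where it is left; some 3 to 8 N at the handle move it.
- tray_hinge (a point): on the hinge axis of the tray, midway; at (85, 0, 75) mm in the stand's frame. The axis runs along the stand's y.
- tray_handle (a point): middle of the tray's handle, a round steel bar 12 mm thick along the stand's y, 104 mm long, 47 mm out from the tray's front wall on two arms at its ends. With the tray level it lies at (-122, 0, 95) mm in the stand's frame; it swings with the tray about the hinge, 208 mm away. Its axes turn with the tray.
- tray_floor (a point): centre of the tray's inner floor; tray level: at (5, 0, 60) mm in the stand's frame; turns with the tray. The tray is 160 (x) x 140 (y) x 50 mm high outside, walls and floor 5 mm; when level its rim is 105 mm above the bench and its front wall's outer face at stand x = -75 mm.
- unit: the controller unit under test: black box 85 x 85 x 58 mm with a round fan grille on top, about 0.35 kg, lying loose in the tray. Origin: centre of its underside. It slides a little against the hinge-side wall when the tray is tipped.
- readout: fixed grey dial housing, base 170 x 180 mm, origin at the centre of its underside. The round white dial, 156 mm across, faces up and to the housing's -x side: its normal leans 35 degrees from vertical towards -x. It stands on the other side of the bench from the stand, turned up to 26 degrees.
- dial (a point): centre of the dial face, at (0, 0, 90) mm in the housing's frame. A tick every 10 degrees from 0 (pointing to the housing's +y) clockwise to 90 (pointing up the slope), long ticks at 0 and 40. A thin live hand follows the tray degree for degree and pushes the peak hand ahead of it; the peak hand stays at the largest angle.
- peak (a joint): angle of the peak hand and its bar knob, rad: 0 = at the zero stop, grows clockwise as seen facing the dial; stop at 1.6. Light friction (about 0.05 N m): it stays where it is left.
- peak_grip (a point): on the knob's axis, 28 mm above the dial face along the dial's normal: the point to grip. The knob is a black bar 60 mm long, 14 mm thick, its top 43 mm above the dial, on a disc 52 mm across and 7 mm high. The point's z is the dial's normal, its y runs along the bar towards the tip of the peak hand, and it turns with the knob.
- bottle: bystander: white plastic bottle, 56 mm across, 220 mm tall, standing near the front between stand and dial. Origin: centre of its underside.
- carton: bystander: orange carton 90 x 90 x 100 mm at one outer side. Origin: centre of its underside.
- crate: bystander: black open crate 160 x 110 x 70 mm at the other outer side. Origin: centre of its underside.
- tin: bystander: metal tin with paper label, 70 mm across, 90 mm tall, at the back in the middle. Origin: centre of its underside.
There are look-alikes about, which are no part of the job. Leave any red look-alike of the readout alone.

How it is judged:
On the way, in this order (a step that is already met when the one before it is completed fails the run):
1. the peak hand is turned back to its zero stop (within 3.5 degrees) while the tray is level (value of joint peak below 0.06 rad and value of joint tray below 0.045 rad), for 0.2 s.
2. the tray is held at 40 degrees (within 4) for a second (value of joint tray between 0.628319 and 0.767945 rad), for 1 s.
3. the tray is back level (within 2.5 degrees) (value of joint tray below 0.045 rad), for 0.2 s.
At the end, for the whole second after the job is handed in: The tray is released, at rest and level (within 2.5 degrees), the unit lies at rest in it (within 60 mm of its floor's centre), and the peak hand shows 40 degrees (34 to 46) (value of joint tray below 0.045 rad and velocity of joint tray below 0.05 rad/s and value of joint peak between 0.593412 and 0.802851 rad and linear speed of unit below 0.02 m/s and distance between unit and tray_floor below 0.06 m); the robot touches nothing.
It fails at once if the unit left the tray (distance between unit and tray_floor above 0.075 m).
It fails at once if the tray was jerked or slammed (faster than 2 rad/s) (velocity of joint tray above 2 rad/s or velocity of joint tray below -2 rad/s).
It fails at once if a bystander was moved by more than 20 mm or tipped (distance of any of bottle, carton, crate, tin from where it was at the start of the episode above 0.02 m or angle between any of bottle, carton, crate, tin's own z axis and vertical above 0.3 rad).
It also fails if it takes over 72 s, if anything falls off the work surface, if the arm or the gripper's body presses on something with over 40 N, if the wrist force passes 120 N, or if a joint passes its speed limit or range.

## Working session

There is one attempt and no reset: what is moved stays moved. The work goes in short steps, Python scripts to look and compute and a tool call to move; the robot and the scene stay as the last step left them, time stands still between calls to the robot, and variables do not carry over. Pictures are saved under pics/ and viewed, and the job is handed in when it is done.

Besides the shell and the picture viewer there is one more tool, called after ">>>" as a command line: name --pt "numbers of a row" for each row, then --argument value for the rest. carry_out: Moves the arm, as the interface text tells. Its arguments: {"type":"object","properties":{"commands":{"type":"array","items":{"type":"array","items":{"type":"number"}}},"fingers":{"type":"number"},"grip_force":{"type":"number"}},"required":["commands"]}

```bash
mkdir -p pics; cat > h.py <<'E'
import numpy as np, cv2
from scipy.spatial.transform import Rotation as R
from plant import r
np.set_printoptions(precision=4,suppress=True)
E
python3 - <<'E'
from h import *
s=r.get_state(); print({k:np.array(v) for k,v in s.items()})
for c in("scene","side"):
    p=r.snapshot(c); cv2.imwrite(f"pics/{c}0.png",p["img"])
    print(c,p["intrinsics"],p["extrinsics"])
    for n in["stand","readout","tray_hinge","tray_handle","tray_floor","unit","dial","peak_grip","bottle","carton","crate","tin"]:
        print(n,[(np.array(d["xyz"]),round(d["p"],2)) for d in r.spot_point(p,n)])
print(r.get_state()["clock"])
E
```

```text
{'clock': array(0.), 'q': array([ 1.1948,  0.69  , -0.1945,  1.5663,  0.1573,  0.9025, -0.2151]), 'qd': array([-0.0017, -0.0015,  0.0016,  0.0013,  0.001 ,  0.0017, -0.0018]), 'joint_torque': array([ -0.0001, -52.7564,  -1.2667, -15.3427,  -0.0526,   0.0067,
         0.0002]), 'tool_pos': array([ 0.2487, -0.5727,  0.2379]), 'eef_rot': array([ 0.9791,  0.2035, -0.0002, -0.0009]), 'contact_force': array([ 0.1984,  0.2138, -0.0978]), 'moment': array([-0.0098, -0.0046,  0.034 ]), 'opening': array(1.0002)}
scene [[512.4257   0.     287.0419]
 [  0.     512.4257 212.0352]
 [  0.       0.       1.    ]] [[ 0.8338  0.2872 -0.4714  1.2983]
 [ 0.552  -0.4332  0.7125 -1.1267]
 [ 0.0005 -0.8543 -0.5197  0.9175]
 [ 0.      0.      0.      1.    ]]
stand [(array([ 0.6176,  0.1804, -0.0007]), 0.65), (array([ 0.7107, -0.0239,  0.0004]), 0.35)]
readout [(array([ 0.31  , -0.5079,  0.    ]), 0.78), (array([ 0.7747, -0.3711,  0.0012]), 0.69), (array([ 0.5638, -0.1843,  0.0004]), 0.67), (array([ 0.3008, -0.2189, -0.0019]), 0.67)]
tray_hinge [(array([0.6994, 0.1585, 0.0744]), 0.61)]
tray_handle [(array([0
[... 1969 characters left out ...]
4]), 0.8), (array([ 0.3024, -0.223 ,  0.0877]), 0.67), (array([ 0.7772, -0.3736,  0.09  ]), 0.63), (array([ 0.3062, -0.5051,  0.0923]), 0.58), (array([ 0.5486, -0.1787,  0.1126]), 0.3)]
peak_grip [(array([ 0.5499, -0.1824,  0.1128]), 0.62), (array([ 0.7573, -0.3765,  0.1145]), 0.56), (array([ 0.2871, -0.219 ,  0.1148]), 0.54), (array([ 0.2886, -0.5064,  0.1154]), 0.52), (array([ 0.5264, -0.4834,  0.0006]), 0.19)]
bottle [(array([0.4086, 0.0116, 0.0013]), 0.6)]
carton [(array([ 0.5253, -0.4822,  0.002 ]), 0.92)]
crate [(array([ 0.4831,  0.4964, -0.0021]), 0.8), (array([0.4065, 0.0122, 0.0021]), 0.7), (array([0.6402, 0.1783, 0.0627]), 0.45)]
tin [(array([ 0.7097, -0.027 , -0.0021]), 0.67)]
1.3
```

View pics/scene0.png

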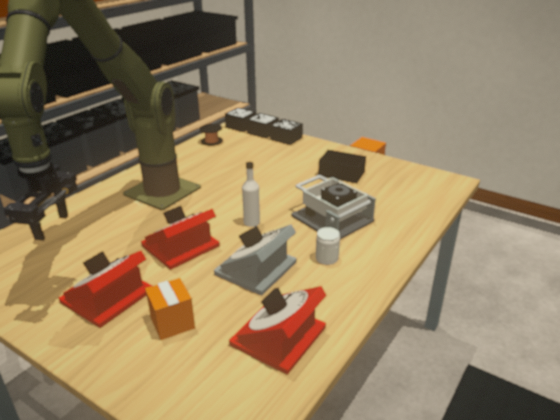

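View pics/side0.png

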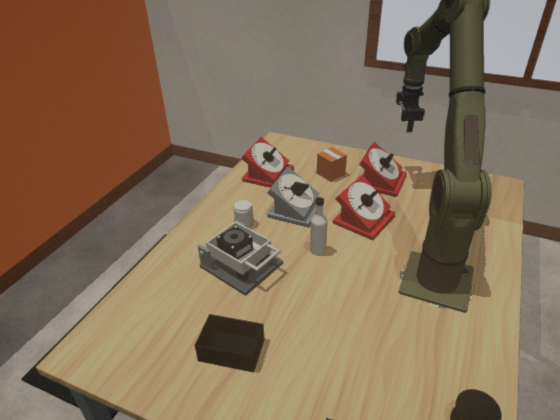

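The grey readout (the real one) shows at scene (257,256) and side (297,196). The stand is at scene (338,203). The three red housings are look-alikes. Next I plan a raise and a wrist look at the grey dial.

```bash
cat >> h.py <<'E'
def T(p,Rm):
    M=np.eye(4);M[:3,:3]=Rm;M[:3,3]=p;return M
def cur():
    s=r.get_state(); return T(s["tool_pos"],R.from_quat(s["eef_rot"]).as_matrix())
def rel(A,B):
    D=np.linalg.inv(A)@B
    return np.r_[D[:3,3],R.from_matrix(D[:3,:3]).as_rotvec(degrees=True)]
def show(M): print(np.round(M,4).tolist())
E
python3 - <<'E'
from h import *
p=r.snapshot("wrist"); print(p["tool_from_camera"],p["intrinsics"]); cv2.imwrite("pics/w0.png",p["img"])
for c,u,v in(("scene",257,256),("side",297,196)):
    q=r.snapshot(c)["img"][v-50:v+50,u-65:u+65]; cv2.imwrite(f"pics/z_{c}.png",cv2.resize(q,None,fx=5,fy=5,interpolation=cv2.INTER_CUBIC))
print(cur())
A=cur()
# target: leaning 35deg toward +x (guess yaw 0)
n=np.array([-.574,0,.819]); z=-n; y=np.array([0,-1,0.]); x=np.cross(y,z)
B=T(np.array([.565,-.183,.09])+.22*n,np.c_[x,y,z])
print(B); show(rel(A,B))
E
```

```text
[[-0.0005 -0.9505 -0.3108  0.082 ]
 [ 1.     -0.0006  0.0001 -0.0004]
 [-0.0003 -0.3108  0.9505 -0.1454]
 [ 0.      0.      0.      1.    ]] [[378.464    0.     274.7314]
 [  0.     378.464  201.3627]
 [  0.       0.       1.    ]]
[[ 0.9172  0.3984 -0.      0.249 ]
 [ 0.3984 -0.9172 -0.     -0.5733]
 [-0.      0.     -1.      0.2387]
 [ 0.      0.      0.      1.    ]]
[[ 0.819   0.      0.574   0.4387]
 [ 0.     -1.     -0.     -0.183 ]
 [ 0.574   0.     -0.819   0.2702]
 [ 0.      0.      0.      1.    ]]
[0.3295, -0.2824, -0.0315, -7.1735, 34.5278, 22.7383]
```

View pics/z_side.png

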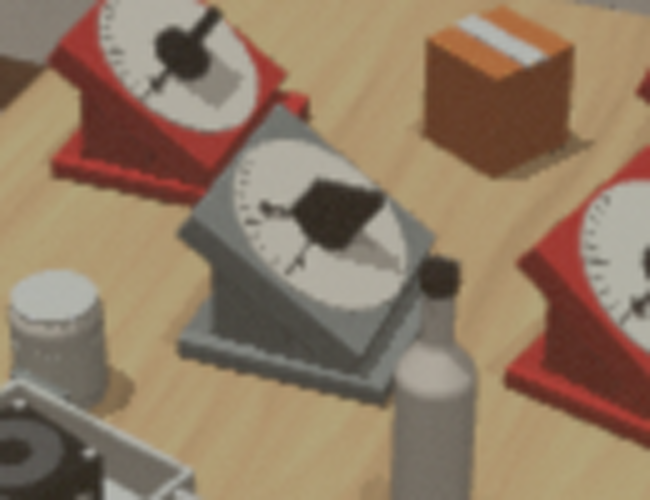

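View pics/z_scene.png

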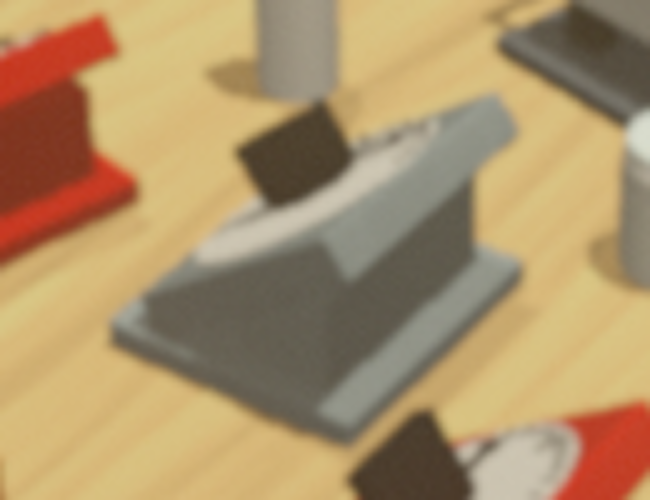

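The grey dial's peak hand stands roughly at 35–40°, and the housing is turned slightly. I'm moving to a wrist view along the dial's approximate normal.

>>> carry_out --pt "0.17 -0.14 -0.06 -3.6 17 11" --pt "0.17 -0.14 -0.06 -3.6 17 11" --pt "0.17 -0.14 -0.06 -3.6 17 11" --pt "0.17 -0.14 -0.06 -3.6 17 11" --pt "0.33 -0.28 -0.03 -7.2 34.5 22.7" --pt "0.33 -0.28 -0.03 -7.2 34.5 22.7" --pt "0.33 -0.28 -0.03 -7.2 34.5 22.7" --pt "0.33 -0.28 -0.03 -7.2 34.5 22.7" --pt "0.33 -0.28 -0.03 -7.2 34.5 22.7" --pt "0.33 -0.28 -0.03 -7.2 34.5 22.7" --pt "0.33 -0.28 -0.03 -7.2 34.5 22.7" --pt "0.33 -0.28 -0.03 -7.2 34.5 22.7"

```text
clock: 2.65
tool_pos: [0.4458, -0.1973, 0.3046]
eef_rot: [0.96, 0.006, 0.281, -0.012]
contact_force: [0.1, 0.2, 0.6]
opening: 0.999
```

```bash
python3 - <<'E'
from h import *
A=cur();print(A)
p=r.snapshot("wrist"); cv2.imwrite("pics/w1.png",p["img"])
for n in["readout","dial","peak_grip"]:
    print(n,[(np.array(d["xyz"]),round(d["p"],2)) for d in r.spot_point(p,n)])
np.savez("w1.npz",A=A,img=p["img"],K=p["intrinsics"],tc=p["tool_from_camera"])
E
```

```text
[[ 0.8425  0.0191  0.5384  0.4458]
 [ 0.0057 -0.9996  0.0265 -0.1973]
 [ 0.5387 -0.0193 -0.8423  0.3046]
 [ 0.      0.      0.      1.    ]]
readout [(array([ 0.7727, -0.3738, -0.0025]), 0.59), (array([ 0.5614, -0.1841, -0.0018]), 0.55)]
dial [(array([ 0.7728, -0.3671,  0.0926]), 0.63), (array([ 0.5627, -0.183 ,  0.0851]), 0.55)]
peak_grip [(array([ 0.5501, -0.1825,  0.1151]), 0.98), (array([ 0.7594, -0.3767,  0.1108]), 0.66)]
```

View pics/w1.png

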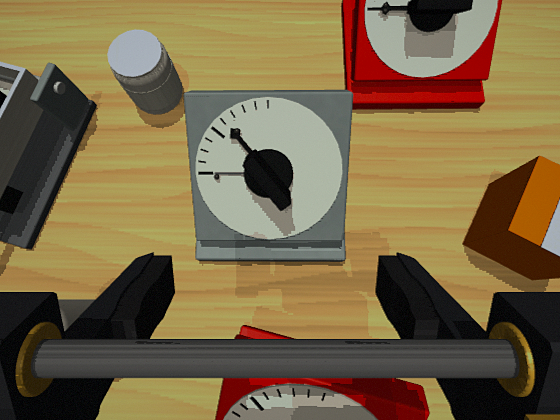

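The wrist view shows the grey dial at (268,168). The 0 tick is at (206,173), the 90 tick at (268,104) and the peak hand's tip at (235,132), near 45°. I'm fitting the pose.

```bash
python3 - <<'E'
from h import *
from scipy.optimize import least_squares
d=np.load("w1.npz"); img=d["img"]; K=d["K"]; C=d["A"]@d["tc"]
g=img[85:265,180:360]; cv2.imwrite("pics/w1z.png",cv2.resize(g,None,fx=4,fy=4,interpolation=cv2.INTER_CUBIC)[:600])
m=((img.min(2)>165)).astype(np.uint8); m[:85]=0;m[265:]=0;m[:,:180]=0;m[:,360:]=0
cs,_=cv2.findContours(m,cv2.RETR_EXTERNAL,cv2.CHAIN_APPROX_NONE); c=max(cs,key=cv2.contourArea)
h=cv2.convexHull(c); print(cv2.fitEllipse(h), cv2.contourArea(h))
h=h[:,0,:].astype(float)
def fr(x):
    Ry=R.from_euler("ZY",[x[2],-35],degrees=True).as_matrix()  # z-> leans -x
    return Ry
def bp(x,px):
    ray=np.c_[(px-K[:2,2])/K[0,0],np.ones(len(px))]@C[:3,:3].T; o=C[:3,3]; Rm=fr(x); n=Rm[:,2]
    c0=np.r_[x[:2],.09]; t=((c0-o)@n)/(ray@n); return ((o+ray*t[:,None])-c0)@Rm
tick=np.array([[206,173.5],[268,104]])
def f(x):
    q=bp(x,h); e=np.hypot(q[:,0],q[:,1])-.078
    t=bp(x,tick); return np.r_[e, 3*t[0,0],3*t[1,1]]
s=least_squares(f,[.564,-.183,0],loss="soft_l1",f_scale=.002,x_scale=[.01,.01,5]); print(s.x,np.abs(f(s.x)).mean())
x=s.x; Rm=fr(x);print("n",Rm[:,2])
for nm,px in(("hand tip",[235,131]),("tick40",[218,132]),("t0",[206,173.5]),("t90",[268,104])):
    q=bp(x,np.array([px],float))[0]; print(nm,q,np.degrees(np.arctan2(q[0],q[1])))
E
```

```text
((268.58978271484375, 167.4888458251953), (140.680419921875, 145.43551635742188), 102.70244598388672) 15920.5
[ 0.5662 -0.1836  1.2981] 0.0010066729540863122
n [-0.5734 -0.013   0.8192]
hand tip [0.0442 0.0334 0.    ] 52.89547971622019
tick40 [ 0.0434  0.0509 -0.    ] 40.44464740133836
t0 [-0.0006  0.0666 -0.    ] -0.48065001397430834
t90 [ 0.0706 -0.0008 -0.    ] 90.67797581301055
```

View pics/w1z.png

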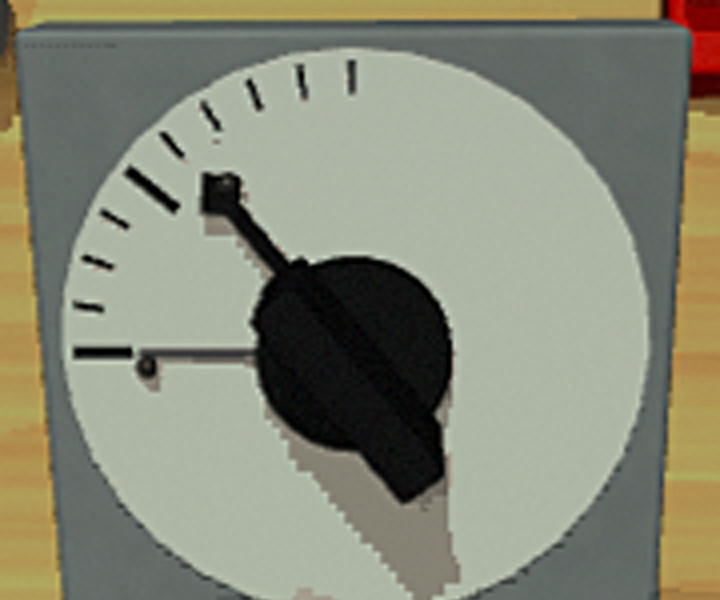

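```bash
cat >> h.py <<'E'
DC=np.array([.5655,-.1835,.09]); DR=R.from_euler("ZY",[1.3,-35],degrees=True).as_matrix()
def knob(th,hgt):
    t=np.radians(th); b=np.cos(t)*DR[:,1]+np.sin(t)*DR[:,0]; z=-DR[:,2]
    return T(DC+hgt*DR[:,2],np.c_[b,np.cross(z,b),z])
E
python3 - <<'E'
from h import *
s=r.get_state(); print(np.array(s["q"]))
A=cur(); print(A)
d=np.load("w1.npz"); K=d["K"]; C=d["A"]@d["tc"]
def bp(px,h):
    px=np.array(px,float); ray=np.c_[(px-K[:2,2])/K[0,0],np.ones(len(px))]@C[:3,:3].T
    n=DR[:,2]; c0=DC+h*n; t=((c0-C[:3,3])@n)/(ray@n); return ((C[:3,3]+ray*t[:,None])-c0)@DR
for h in(.006,.01,.014):
    q=bp([[180+222/4,85+190/4],[180+285/4,85+265/4]],h); e=q[0]-q[1]; print(h,q[0],np.degrees(np.arctan2(e[0],e[1])),np.degrees(np.arctan2(q[0][0],q[0][1])))
for th,h in((50,.08),(50,.013)): show(rel(A,knob(th,h)))
E
```

```text
[ 0.9974  0.3606 -0.6498  2.3139 -0.9996  0.0431 -0.1386]
[[ 0.8433  0.0125  0.5373  0.4442]
 [-0.0005 -0.9997  0.024  -0.2002]
 [ 0.5374 -0.0206 -0.8431  0.3036]
 [ 0.      0.      0.      1.    ]]
0.006 [ 0.0443  0.0321 -0.    ] 51.93152006637791 54.13034872538945
0.01 [ 0.0451  0.0316 -0.    ] 51.931520066377765 54.96991771837338
0.014 [0.0458 0.0311 0.    ] 51.93152006637776 55.80010281190148
[-0.016, -0.0117, 0.1658, -1.4936, 2.1498, -41.1352]
[-0.0131, -0.011, 0.2327, -1.4936, 2.1498, -41.1352]
```

The arm stopped at limits of joints 5 and 6 because it was too close in. The goal lies further out, so I'm moving to a pre-grasp along the normal.

>>> carry_out --pt "-0.015 -0.012 0.08 -0.5 1 -4" --pt "-0.016 -0.012 0.12 -1 2 -20" --pt "-0.016 -0.012 0.14 -1.5 2 -39" --pt "-0.016 -0.012 0.14 -1.5 2 -39" --pt "-0.016 -0.012 0.14 -1.5 2 -39" --pt "-0.016 -0.012 0.14 -1.5 2 -39" --pt "-0.016 -0.012 0.14 -1.5 2 -39" --pt "-0.016 -0.012 0.14 -1.5 2 -39"

```text
clock: 3.65
tool_pos: [0.5318, -0.2221, 0.2484]
eef_rot: [0.906, 0.328, 0.26, 0.065]
contact_force: [0.1, 0.2, 0.3]
opening: 0.996
```

```bash
python3 - <<'E'
from h import *
s=r.get_state(); print(np.array(s["q"]),np.array(s["qd"]))
A=cur(); print(A)
for th,h in((52,.09),(52,.013)): show(rel(A,knob(th,h)))
p=r.snapshot("wrist"); cv2.imwrite("pics/w2.png",p["img"])
p=r.snapshot("side"); cv2.imwrite("pics/s2.png",p["img"])
E
```

```text
[ 0.7755  0.545  -0.4559  2.1437 -0.9996  0.0433  0.549 ] [ 0.0135 -0.0317 -0.0168 -0.0009  0.0003  0.0032  0.0038]
[[ 0.6498  0.5604  0.5135  0.5318]
 [ 0.6282 -0.7763  0.0522 -0.2221]
 [ 0.4279  0.2887 -0.8565  0.2484]
 [ 0.      0.      0.      1.    ]]
[-0.0244, -0.0635, 0.0653, -4.2915, 1.7299, -0.214]
[-0.0221, -0.0578, 0.142, -4.2915, 1.7299, -0.214]
```

View pics/w2.png

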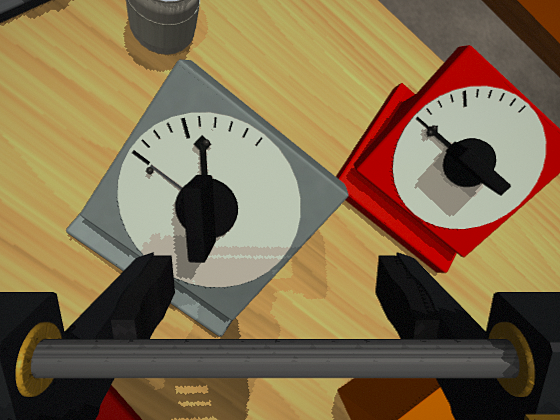

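View pics/s2.png

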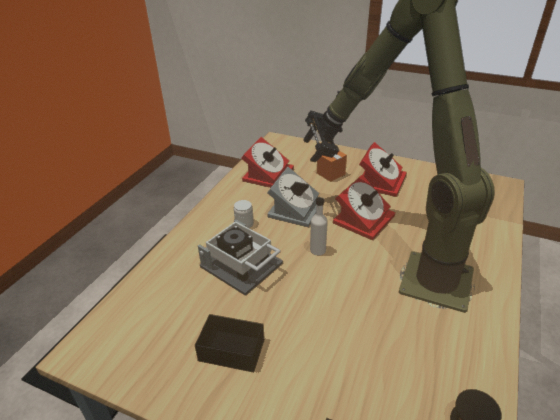

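The bar lies vertical in the wrist picture at (203,210), so the roll is right, but joints 5 and 6 are still on their limits. I'm moving forward and down, translation only, to free the wrist.

>>> carry_out --pt "-0.012 -0.032 0.03 0 0 0" --pt "-0.025 -0.063 0.06 0 0 0" --pt "-0.025 -0.063 0.06 0 0 0" --pt "-0.025 -0.063 0.06 0 0 0" --pt "-0.025 -0.063 0.06 0 0 0"

```text
clock: 4.25
tool_pos: [0.5294, -0.2069, 0.2069]
eef_rot: [0.91, 0.338, 0.237, 0.038]
contact_force: [-0.2, 0.6, -0.2]
opening: 0.998
```

```bash
python3 - <<'E'
from h import *
s=r.get_state(); print(np.array(s["q"]),np.array(s["qd"]))
A=cur(); print(A)
for th,h in((52,.09),(52,.013)): show(rel(A,knob(th,h)))
E
```

```text
[ 0.7237  0.6145 -0.4202  2.1436 -0.9996  0.0433  0.5538] [-0.0042 -0.0013  0.0013  0.0031 -0.0008 -0.0013  0.0015]
[[ 0.66    0.597   0.4561  0.5294]
 [ 0.6325 -0.7691  0.0915 -0.2069]
 [ 0.4054  0.2281 -0.8852  0.2069]
 [ 0.      0.      0.      1.    ]]
[-0.0136, -0.0362, 0.0332, -8.3686, 3.1384, -0.0361]
[-0.0094, -0.025, 0.1093, -8.3686, 3.1384, -0.0361]
```

The wrist is straight (q6 at its limit), so leaning out needs the q5≈π branch. I'm fitting a simple kinematic model from the readings so far to plan a way round it.

```bash
cat > kin.py <<'E'
from h import *
import itertools
from scipy.optimize import least_squares
Q=np.array([[1.1948,.69,-.1945,1.5663,.1573,.9025,-.2151],[.9974,.3606,-.6498,2.3139,-.9996,.0431,-.1386],[.7755,.545,-.4559,2.1437,-.9996,.0433,.549],[.7237,.6145,-.4202,2.1436,-.9996,.0433,.5538]])
P=[T([.2487,-.5727,.2379],R.from_quat([.9791,.2035,-.0002,-.0009]).as_matrix()),
T([.4442,-.2002,.3036],np.array([[.8433,.0125,.5373],[-.0005,-.9997,.024],[.5374,-.0206,-.8431]])),
T([.5318,-.2221,.2484],np.array([[.6498,.5604,.5135],[.6282,-.7763,.0522],[.4279,.2887,-.8565]])),
T([.5294,-.2069,.2069],np.array([[.66,.597,.4561],[.6325,-.7691,.0915],[.4054,.2281,-.8852]]))]
Rz=lambda a:R.from_euler("z",a).as_matrix()
Ry=lambda a:R.from_euler("y",a).as_matrix()
def fk(q,s,g):
    # g: d0,L1,L2,L3, a1(x shoulder), a2 elbow x off, a3 elbow back off, az off, tool off
    M=Rz(s[0]*q[0]+g[7]); p=np.array([0,0,g[0]])+M@[g[4],0,0]
    M=M@Ry(q[1]); M=M@Rz(s[1]*q[2]); p=p+M@[g[5],0,g[1]]
    M=M@Ry(q[3]); p=p+M@[g[6],0,0]; M=M@Rz(s[2]*q[4]); p=p+M@[0,0,g[2]]
    M=M@Ry(q[5]); M=M@Rz(s[3]*q[6]+g[8]); p=p+M@[0,0,g[3]]
    return T(p,M)
def res(s,g):
    e=[]
    for q,t in zip(Q,P):
        a=fk(q,s,g); e+=list(a[:3,3]-t[:3,3])+list(.3*R.from_matrix(a[:3,:3].T@t[:3,:3]).as_rotvec())
    return np.array(e)
def best():
    b=[]
    for s in itertools.product([1,-1],repeat=4):
        for tz in(0,1.57,3.14,-1.57):
            g0=np.array([.33,.4,.4,.25,0,0,0,0,tz]); f=least_squares(lambda g:np.r_[res(s,g),.001*(g-g0)],g0,max_nfev=200); b.append((np.abs(res(s,f.x)).max(),s,f.x))
    b.sort(key=lambda x:x[0]); return b
if __name__=="__main__":
    for x in best()[:5]: print(x)
E
python3 kin.py
```

```text
(np.float64(0.00854096611885827), (-1, -1, -1, -1), array([ 0.3075,  0.5747,  0.3375,  0.3173,  0.015 , -0.022 , -0.0005,
       -0.053 ,  1.5233]))
(np.float64(0.008541788440455653), (-1, -1, -1, -1), array([ 0.3075,  0.5746,  0.3375,  0.3173,  0.015 , -0.022 , -0.0005,
       -0.053 ,  1.5233]))
(np.float64(0.008542604841875981), (-1, -1, -1, -1), array([ 0.3075,  0.5746,  0.3375,  0.3173,  0.015 , -0.022 , -0.0005,
       -0.053 ,  1.5233]))
(np.float64(0.008543433038574369), (-1, -1, -1, -1), array([ 0.3075,  0.5746,  0.3375,  0.3173,  0.015 , -0.022 , -0.0005,
       -0.053 ,  1.5233]))
(np.float64(0.12821043954804756), (-1, 1, -1, -1), array([ 2.8142, -0.0875,  0.8335,  1.9127,  0.0943, -0.5183,  0.6479,
        1.9588,  2.8339]))
```

```bash
cat >> kin.py <<'E'
S=(-1,-1,-1,-1);G=np.array([ 0.3075,0.5747,0.3375,0.3173,0.015,-0.022,-0.0005,-0.053,1.5233])
lo=np.array([-3.01,-.46,-1.47,.13,-1,.04,-2.66])+.01; hi=np.array([3.01,2.08,1.51,2.56,4.14,2.09,2.66])-.01
def ik(Tt,q0,reg=0.002):
    def f(q):
        a=fk(q,S,G); return np.r_[a[:3,3]-Tt[:3,3],.3*R.from_matrix(a[:3,:3].T@Tt[:3,:3]).as_rotvec(),reg*(q-q0)]
    o=least_squares(f,np.clip(q0,lo+1e-3,hi-1e-3),bounds=(lo,hi)); return o.x,np.abs(o.fun[:6]).max()
E
cat > t.py <<'E'
from kin import *
rng=np.random.default_rng(0)
flip=T([0,0,0],np.diag([-1,-1,1.]))
for th in(52,25,0):
  for fl in(0,1):
    Tt=knob(th,.013)@(flip if fl else np.eye(4)); out=[]
    for k in range(25):
        q0=rng.uniform([-.5,.2,-.8,1,-1,.04,-2.6],[1,1.2,.8,2.4,4.1,1,2.6]); q,e=ik(Tt,q0,1e-4)
        if e<.003: out.append(q)
    print(th,fl,len(out)); 
    for q in out[:5]: print("  ",q)
E
python3 t.py
```

```text
52 0 18
   [0.325  0.869  0.161  2.3303 3.7484 0.7193 2.0615]
   [ 0.9134  1.1492 -1.1279  2.3247  2.2949  0.8994 -2.65  ]
   [ 0.5836  0.8867 -0.3311  2.3298  3.2003  0.5926  2.6456]
   [ 0.9291  1.1834 -1.1915  2.3244  2.2501  0.9508 -2.5957]
   [ 0.9593  1.2788 -1.3551  2.3237  2.153   1.0965 -2.4715]
52 1 22
   [ 0.3595  0.8655  0.0955  2.3304  3.6892  0.6922 -1.0161]
   [ 0.8346  1.0355 -0.8835  2.3264  2.5096  0.7346  0.2455]
   [ 0.9278  1.1802 -1.1857  2.3244  2.254   0.946   0.5411]
   [ 0.8452  1.0473 -0.9122  2.3262  2.4808  0.751   0.2777]
   [ 0.939   1.2088 -1.2368  2.3242  2.2206  0.9894  0.5824]
25 0 19
   [ 0.8946  1.1152 -1.0612  2.3251  2.3468  0.849  -2.2399]
   [0.0502 0.9771 0.7232 2.3275 4.1106 1.0474 2.1192]
   [ 0.807   1.0079 -0.8122  2.3269  2.5853  0.6974 -2.5084]
   [0.3662 0.865  0.0828 2.3304 3.6773 0.6873 2.6097]
   [0.3812 0.8642 0.0546 2.3305 3.6501 0.6767 2.6389]
25 1 19
   [ 0.9135  1.1494 -1.1284  2.3247  2.2946  0.8998  0.9632]
   [ 0.4787  0.8671 -0.1296  2.3304  3.4524  0.6211 -0.2917]
   [ 0.6242  0.8994 -0.4116  2.3294  3.093   0.5923  0.0888]
   [ 0.8842  1.0988 -1.0272  2.3254  2.3751  0.8248  0.8689]
   [ 0.7123  0.9393 -0.594   2.3284  2.8496  0.6178  0.3476]
0 0 22
   [ 0.9542  1.2578 -1.3204  2.3238  2.1714  1.0642 -1.5885]
   [ 0.933   1.193  -1.2089  2.3243  2.2385  0.9654 -1.6739]
   [ 0.6257  0.8999 -0.4145  2.3294  3.089   0.5924 -2.6122]
   [ 0.7103  0.9382 -0.5898  2.3284  2.8552  0.6168 -2.3637]
   [0.1198 0.9328 0.5685 2.3285 4.0328 0.9409 2.65  ]
0 1 13
   [ 0.8235  1.0238 -0.8542  2.3266  2.54    0.7187  1.1194]
   [ 0.589   0.8882 -0.3417  2.3297  3.1862  0.5921  0.4265]
   [ 0.9404  1.2128 -1.2438  2.3241  2.2163  0.9954  1.4955]
   [ 0.6646  0.9154 -0.4935  2.329   2.9827  0.5992  0.6421]
   [ 0.9225  1.1682 -1.1637  2.3245  2.2692  0.928   1.4302]
```

The right branch is q5≈3.1 with a half-turned roll. I'm planning a joint-space path there and expressing it as pose rows.

```bash
cat > t2.py <<'E'
from kin import *
flip=T([0,0,0],np.diag([-1,-1,1.]))
qc=np.array(r.get_state()["q"]); A=cur()
print("model err",rel(fk(qc,S,G),A))
qB,e=ik(knob(52,.15)@flip,np.array([.55,.8,-.3,2.33,3.1,.6,-.45])); print(qB,e)
N=36; F0=fk(qc,S,G); prev=F0; rows=[]
qm=qc.copy(); qm[1]-=.15; qm[5]=.45; qm[4]=-.5
way=[(0,qc),(8,qm),(N,qB)]
for i in range(1,N+1):
    if i<=8: q=qc+(qm-qc)*i/8
    else:
        u=(i-8)/(N-8); q=qm+(qB-qm)*u
    F=fk(q,S,G); d=rel(prev,F); prev=F; rows.append(q)
    print(i,q[4:],F[:3,3],F[:3,2],np.linalg.norm(d[:3]).round(3),np.linalg.norm(d[3:]).round(1))
np.save("path.npy",rows)
E
python3 t2.py
```

```text
model err [-0.0019 -0.0034  0.0008  1.2141  0.7217  0.0331]
[ 0.7804  0.5973 -0.4849  2.429   3.2061  0.3741 -0.502 ] 1.1122893521050079e-05
1 [-0.9371  0.0941  0.5538] [ 0.53   -0.1939  0.2184] [ 0.4609  0.1053 -0.8812] 0.017 4.5
2 [-0.8747  0.1449  0.5538] [ 0.5254 -0.1797  0.2268] [ 0.4548  0.1418 -0.8792] 0.017 4.5
3 [-0.8122  0.1958  0.5538] [ 0.5188 -0.1662  0.2345] [ 0.4424  0.176  -0.8794] 0.017 4.5
4 [-0.7498  0.2466  0.5538] [ 0.5101 -0.1536  0.2414] [ 0.4239  0.2071 -0.8817] 0.017 4.5
5 [-0.6873  0.2975  0.5538] [ 0.4995 -0.1421  0.2476] [ 0.3998  0.2345 -0.8861] 0.017 4.5
6 [-0.6249  0.3483  0.5538] [ 0.4872 -0.1318  0.2531] [ 0.3704  0.2576 -0.8924] 0.017 4.4
7 [-0.5624  0.3992  0.5538] [ 0.4733 -0.123   0.258 ] [ 0.3363  0.2757 -0.9005] 0.017 4.4
8 [-0.5     0.45    0.5538] [ 0.458  -0.1158  0.2623] [ 0.2981  0.2885 -0.9099] 0.018 4.4
9 [-0.3676  0.4473  0.5161] [ 0.441  -0.1252  0.2514] [ 0.2508  0.2573 -0.9332] 0.022 5.7
10 [-0.2353  0.4446  0.4784] [ 0.4254 -0.1362  0.2417] [ 0.2079  0.2213 -0.9528] 0.021 5.7
11 [-0.1029  0.4419  0.4407] [ 0.4114 -0.1484  0.2332] [ 0
[... 1569 characters left out ...]
] [ 0.4467 -0.2812  0.2122] [ 0.412  -0.2724 -0.8696] 0.012 5.5
30 [ 2.412   0.3904 -0.2758] [ 0.4552 -0.2722  0.2129] [ 0.4471 -0.2464 -0.8599] 0.012 5.6
31 [ 2.5443  0.3877 -0.3135] [ 0.4629 -0.2614  0.2134] [ 0.4793 -0.2146 -0.851 ] 0.013 5.6
32 [ 2.6767  0.385  -0.3512] [ 0.4693 -0.2488  0.2137] [ 0.5078 -0.1774 -0.843 ] 0.014 5.6
33 [ 2.8091  0.3823 -0.3889] [ 0.4744 -0.2347  0.2138] [ 0.5321 -0.1353 -0.8358] 0.015 5.6
34 [ 2.9414  0.3795 -0.4266] [ 0.4779 -0.2193  0.2137] [ 0.5514 -0.089  -0.8295] 0.016 5.6
35 [ 3.0738  0.3768 -0.4643] [ 0.4796 -0.2028  0.2134] [ 0.5653 -0.0394 -0.8239] 0.017 5.6
36 [ 3.2061  0.3741 -0.502 ] [ 0.4795 -0.1854  0.2129] [ 0.5734  0.013  -0.8191] 0.017 5.6
```

```bash
cat > t3.py <<'E'
from kin import *
import sys
flip=T([0,0,0],np.diag([-1,-1,1.]))
qc=np.array(r.get_state()["q"]); A=cur()
qB,e=ik(knob(52,.15)@flip,np.array([.55,.8,-.3,2.33,3.1,.6,-.45]))
qm=qc.copy(); qm[1]-=.22; qm[5]=.45; qm[4]=-.5
rows=[]
for i in range(1,37):
    if i<=8: q=qc+(qm-qc)*i/8
    else:
        u=(i-8)/28; q=qm+(qB-qm)*u; q[1]-=.05*np.sin(np.pi*u)
    rows.append(q)
np.save("path.npy",rows)
F0=fk(qc,S,G)
print(min(fk(q,S,G)[2,3] for q in rows))
for q in rows[:12]: print(np.r_[rel(F0,fk(q,S,G))[:3].round(3),rel(F0,fk(q,S,G))[3:].round(1)].tolist(),",")
E
python3 t3.py
```

```text
0.21286502897950965
[0.013, -0.008, -0.012, 1.1, 1.6, -4.2] ,
[0.024, -0.018, -0.024, 2.3, 2.9, -8.4] ,
[0.033, -0.029, -0.036, 3.6, 4.0, -12.6] ,
[0.039, -0.041, -0.049, 5.0, 4.8, -16.8] ,
[0.043, -0.054, -0.061, 6.4, 5.3, -21.0] ,
[0.045, -0.067, -0.074, 8.0, 5.5, -25.2] ,
[0.044, -0.08, -0.086, 9.6, 5.4, -29.3] ,
[0.041, -0.093, -0.099, 11.4, 5.0, -33.3] ,
[0.02, -0.097, -0.098, 12.7, 2.2, -38.2] ,
[-0.001, -0.099, -0.098, 13.8, -0.5, -43.1] ,
[-0.021, -0.099, -0.098, 14.9, -3.2, -48.0] ,
[-0.04, -0.097, -0.099, 15.8, -5.9, -53.0] ,
```

>>> carry_out --pt "0.013 -0.008 -0.012 1.1 1.6 -4.2" --pt "0.024 -0.018 -0.024 2.3 2.9 -8.4" --pt "0.033 -0.029 -0.036 3.6 4.0 -12.6" --pt "0.039 -0.041 -0.049 5.0 4.8 -16.8" --pt "0.043 -0.054 -0.061 6.4 5.3 -21.0" --pt "0.045 -0.067 -0.074 8.0 5.5 -25.2" --pt "0.044 -0.08 -0.086 9.6 5.4 -29.3" --pt "0.041 -0.093 -0.099 11.4 5.0 -33.3" --pt "0.02 -0.097 -0.098 12.7 2.2 -38.2" --pt "-0.001 -0.099 -0.098 13.8 -0.5 -43.1" --pt "-0.021 -0.099 -0.098 14.9 -3.2 -48.0" --pt "-0.04 -0.097 -0.099 15.8 -5.9 -53.0"

```text
clock: 5.45
tool_pos: [0.3994, -0.1674, 0.2565]
eef_rot: [0.671, 0.734, 0.102, 0.035]
contact_force: [-0.4, 0.8, -0.7]
opening: 0.999
```

```bash
cat > t4.py <<'E'
from kin import *
import sys
a,b=int(sys.argv[1]),int(sys.argv[2]); rows=np.load("path.npy")
qc=np.array(r.get_state()["q"]); A=cur()
print("q",qc,"planned",rows[a-1]); print("A",A[:3,3],A[:3,2],"plan",fk(rows[a-1],S,G)[:3,3],fk(rows[a-1],S,G)[:3,2])
print("model",rel(fk(qc,S,G),A))
F0=fk(qc,S,G)
for q in rows[a:b]: print(np.r_[rel(F0,fk(q,S,G))[:3].round(3),rel(F0,fk(q,S,G))[3:].round(1)].tolist(),",")
E
python3 t4.py 12 24
```

```text
q [ 0.5118  0.3843 -0.1316  2.2059 -0.2843  0.4328  0.7345] planned [ 0.7318  0.4018 -0.4294  2.1844  0.0294  0.4392  0.403 ]
A [ 0.3994 -0.1674  0.2565] [ 0.1885  0.1019 -0.9768] plan [ 0.4028 -0.1654  0.2574] [ 0.194   0.0816 -0.9776]
model [-0.017  -0.0054 -0.0069  0.2423  0.6038 -0.2448]
[-0.029, -0.014, -0.005, 1.8, -3.1, -4.4] ,
[-0.043, -0.023, -0.004, 3.5, -5.6, -9.1] ,
[-0.057, -0.031, -0.004, 4.9, -8.1, -13.9] ,
[-0.072, -0.037, -0.005, 6.3, -10.5, -18.8] ,
[-0.085, -0.04, -0.005, 7.4, -12.8, -23.7] ,
[-0.098, -0.041, -0.006, 8.5, -15.0, -28.6] ,
[-0.11, -0.041, -0.007, 9.3, -17.1, -33.7] ,
[-0.121, -0.038, -0.008, 10.0, -19.1, -38.7] ,
[-0.131, -0.034, -0.008, 10.5, -21.0, -43.9] ,
[-0.139, -0.029, -0.008, 10.8, -22.8, -49.0] ,
[-0.145, -0.022, -0.008, 10.9, -24.3, -54.2] ,
[-0.149, -0.014, -0.006, 10.8, -25.8, -59.5] ,
```

The pose follows the plan and q5 has left its limit, so I'm continuing round the cone.

>>> carry_out --pt "-0.025 -0.014 -0.005 1.8 -3.1 -4.4" --pt "-0.043 -0.023 -0.004 3.5 -5.6 -9.1" --pt "-0.057 -0.031 -0.004 4.9 -8.1 -13.9" --pt "-0.072 -0.037 -0.005 6.3 -10.5 -18.8" --pt "-0.085 -0.04 -0.005 7.4 -12.8 -23.7" --pt "-0.098 -0.041 -0.006 8.5 -15.0 -28.6" --pt "-0.11 -0.041 -0.007 9.3 -17.1 -33.7" --pt "-0.121 -0.038 -0.008 10.0 -19.1 -38.7" --pt "-0.131 -0.034 -0.008 10.5 -21.0 -43.9" --pt "-0.139 -0.029 -0.008 10.8 -22.8 -49.0" --pt "-0.145 -0.022 -0.008 10.9 -24.3 -54.2" --pt "-0.149 -0.014 -0.006 10.8 -25.8 -59.5"

```text
clock: 6.65
tool_pos: [0.3919, -0.3136, 0.2487]
eef_rot: [0.264, 0.942, -0.131, 0.162]
contact_force: [0.1, -0.5, -0.7]
opening: 0.996
```

```bash
python3 t4.py 24 36
```

```text
q [0.2379 0.4439 0.3211 2.3053 0.9253 0.0526 0.6113] planned [ 0.7561  0.4616 -0.4572  2.3067  1.6178  0.4066 -0.0495]
A [ 0.3919 -0.3136  0.2487] [ 0.2359 -0.332  -0.9133] plan [ 0.4034 -0.2991  0.2444] [ 0.2718 -0.3552 -0.8944]
model [-0.0161 -0.0289  0.002  -1.1238 -0.516  -0.0522]
[-0.025, -0.006, 0.006, -1.3, -5.2, -8.8] ,
[-0.032, -0.0, 0.009, -2.0, -7.2, -13.9] ,
[-0.038, 0.007, 0.011, -2.8, -9.1, -18.9] ,
[-0.043, 0.017, 0.012, -3.9, -11.0, -23.9] ,
[-0.046, 0.028, 0.014, -5.2, -12.8, -28.9] ,
[-0.047, 0.041, 0.015, -6.7, -14.6, -33.9] ,
[-0.047, 0.055, 0.015, -8.5, -16.3, -38.8] ,
[-0.044, 0.069, 0.016, -10.4, -18.0, -43.7] ,
[-0.04, 0.084, 0.015, -12.4, -19.6, -48.6] ,
[-0.034, 0.1, 0.014, -14.7, -21.2, -53.5] ,
[-0.025, 0.115, 0.012, -17.1, -22.8, -58.3] ,
[-0.015, 0.13, 0.01, -19.7, -24.3, -63.0] ,
```

```bash
cat > refit.py <<'E'
import kin
from kin import *
Ts=[]
extra=[([0.5118,0.3843,-0.1316,2.2059,-0.2843,0.4328,0.7345],[.3994,-.1674,.2565],[.671,.734,.102,.035]),
([0.2379,0.4439,0.3211,2.3053,0.9253,0.0526,0.6113],[.3919,-.3136,.2487],[.264,.942,-.131,.162])]
kin.Q=np.array(list(Q)+[e[0] for e in extra]); kin.P=P+[T(e[1],R.from_quat(e[2]).as_matrix()) for e in extra]
# extended: forearm lateral/wrist offsets + q offsets
def fk2(q,g):
    q=q+np.r_[0,g[9:15]]
    M=Rz(-q[0]+g[7]); p=np.array([0,0,g[0]])+M@[g[4],g[15],0]
    M=M@Ry(q[1]); M=M@Rz(-q[2]); p=p+M@[g[5],g[16],g[1]]
    M=M@Ry(q[3]); p=p+M@[g[6],0,0]; M=M@Rz(-q[4]); p=p+M@[0,g[17],g[2]]
    M=M@Ry(q[5]); p=p+M@[g[18],0,0]; M=M@Rz(-q[6]+g[8]); p=p+M@[0,0,g[3]]
    return T(p,M)
def f(g):
    e=[]
    for q,t in zip(kin.Q,kin.P):
        a=fk2(q,g); e+=list(a[:3,3]-t[:3,3])+list(.3*R.from_matrix(a[:3,:3].T@t[:3,:3]).as_rotvec())
    return np.array(e)
g0=np.r_[.33,.55,.35,.3,0,0,0,0,1.57,np.zeros(10)]
w=np.r_[np.ones(7),3,3,np.ones(6)*3,np.ones(4)]*.003
o=least_squares(lambda g:np.r_[f(g),w*(g-g0)],g0); print(o.x,np.abs(f(o.x)).max()); print(f(o.x).reshape(-1,6))
E
python3 refit.py
```

```text
[ 0.3465  0.5634  0.3447  0.3257  0.0002  0.0003  0.     -0.0002  1.5704
 -0.0004 -0.0001  0.0003 -0.0002  0.0003 -0.0004 -0.0188 -0.0269 -0.0004
  0.0001] 0.00019353404825551304
[[ 0.      0.      0.     -0.      0.     -0.    ]
 [-0.     -0.      0.     -0.     -0.     -0.    ]
 [ 0.      0.     -0.     -0.     -0.     -0.    ]
 [-0.     -0.     -0.     -0.     -0.     -0.    ]
 [ 0.      0.0001  0.      0.0001  0.0002  0.0002]
 [ 0.     -0.     -0.     -0.     -0.0001 -0.0001]]
```

The model is now exact (0.2 mm), so I'm re-planning from the current posture with it.

```bash
cat > kin.py <<'E'
from h import *
from scipy.optimize import least_squares
Rz=lambda a:R.from_euler("z",a).as_matrix()
Ry=lambda a:R.from_euler("y",a).as_matrix()
def fk(q):
    M=Rz(-q[0]); p=np.array([0,0,.3465])+M@[0,-.0188,0]
    M=M@Ry(q[1])@Rz(-q[2]); p=p+M@[0,-.0269,.5634]
    M=M@Ry(q[3])@Rz(-q[4]); p=p+M@[0,0,.3447]
    M=M@Ry(q[5])@Rz(-q[6]+np.pi/2); return T(p+M@[0,0,.3257],M)
lo=np.array([-3.01,-.46,-1.47,.13,-1,.04,-2.66])+.01; hi=np.array([3.01,2.08,1.51,2.56,4.14,2.09,2.66])-.01
def ik(Tt,q0,reg=0.002):
    q0=np.clip(q0,lo+1e-3,hi-1e-3)
    def f(q):
        a=fk(q); return np.r_[a[:3,3]-Tt[:3,3],.3*R.from_matrix(a[:3,:3].T@Tt[:3,:3]).as_rotvec(),reg*(q-q0)]
    o=least_squares(f,q0,bounds=(lo,hi)); return o.x,np.abs(o.fun[:6]).max()
flip=T([0,0,0],np.diag([-1,-1,1.]))
def rows(F0,Fs):
    for F in Fs:
        d=rel(F0,F); print(np.r_[d[:3].round(3),d[3:].round(1)].tolist(),",")
E
cat > t5.py <<'E'
from kin import *
qc=np.array(r.get_state()["q"]); F0=fk(qc); print(rel(F0,cur()))
for q3 in(.3,0,-.3):
    print(ik(knob(52,.15)@flip,np.array([.4,.7,q3,2.33,3.3,.5,-.4]),.002))
qB,e=ik(knob(52,.15)@flip,np.array([.4,.7,.1,2.33,3.3,.5,-.4]),.002); print("B",qB,e)
Fs=[]; pv=F0
N=20
for i in range(1,N+1):
    u=i/N; q=qc+(qB-qc)*u; q[5]+=.15*np.sin(np.pi*u); F=fk(q); d=rel(pv,F); pv=F; Fs.append(F)
    print(i,q[4:],F[:3,3],F[:3,2],np.linalg.norm(d[3:]))
np.save("Fs.npy",Fs); rows(F0,Fs[:10])
E
python3 t5.py
```

```text
[-0.0004 -0.0003  0.0001  0.     -0.     -0.    ]
(array([ 0.5915,  0.5678, -0.2306,  2.4413,  3.4594,  0.4316, -0.7814]), np.float64(2.197026998564082e-05))
(array([ 0.64  ,  0.572 , -0.306 ,  2.4388,  3.3624,  0.4151, -0.6854]), np.float64(1.4145549480524992e-05))
(array([ 0.6803,  0.5771, -0.369 ,  2.4367,  3.2751,  0.4042, -0.5987]), np.float64(8.034536173972047e-06))
B [ 0.6249  0.5705 -0.2825  2.4396  3.3935  0.4198 -0.7162] 1.6567911939116302e-05
1 [1.0487 0.0944 0.5449] [ 0.3788 -0.3154  0.2422] [ 0.197  -0.3412 -0.9191] 4.251278171878665
2 [1.1721 0.1357 0.4786] [ 0.368  -0.3198  0.2377] [ 0.1648 -0.3571 -0.9194] 4.124339796113868
3 [1.2955 0.1758 0.4122] [ 0.3599 -0.3258  0.2349] [ 0.1414 -0.378  -0.915 ] 4.002283120123434
4 [1.4189 0.2142 0.3458] [ 0.3551 -0.3328  0.2334] [ 0.128  -0.4018 -0.9067] 3.894505754124109
5 [1.5423 0.2505 0.2794] [ 0.3536 -0.34    0.2329] [ 0.1255 -0.4262 -0.8959] 3.810080647249025
6 [1.6657 0.2841 0.2131] [ 0.3557 -0.3466  0.233 ] [ 0.134  -0.4489 -0.8835] 3.756613309690943
7 [1.7892 0.3148 0.1467] [ 0.361  -0.3519  0.2334] [ 0.153  -0.4676 -0.8
[... 1023 characters left out ...]
4295 -0.5835] [ 0.478  -0.2324  0.2166] [ 0.5574 -0.1268 -0.8205] 4.647272168833243
19 [ 3.2701  0.4249 -0.6498] [ 0.4799 -0.2091  0.2145] [ 0.569  -0.0574 -0.8203] 4.668733904050534
20 [ 3.3935  0.4198 -0.7162] [ 0.4795 -0.1854  0.2129] [ 0.5734  0.0129 -0.8191] 4.671423617564329
[0.012, -0.008, 0.004, 1.5, 1.7, -3.6] ,
[0.02, -0.016, 0.007, 3.2, 3.0, -7.2] ,
[0.025, -0.025, 0.009, 4.8, 3.7, -10.7] ,
[0.026, -0.034, 0.012, 6.3, 3.9, -14.3] ,
[0.024, -0.04, 0.014, 7.6, 3.5, -17.9] ,
[0.02, -0.045, 0.017, 8.7, 2.7, -21.4] ,
[0.013, -0.046, 0.02, 9.4, 1.4, -24.8] ,
[0.004, -0.044, 0.022, 9.7, -0.2, -28.2] ,
[-0.005, -0.039, 0.025, 9.5, -2.1, -31.5] ,
[-0.014, -0.031, 0.028, 8.9, -4.3, -34.7] ,
```

>>> carry_out --pt "0.012 -0.008 0.004 1.5 1.7 -3.6" --pt "0.02 -0.016 0.007 3.2 3.0 -7.2" --pt "0.025 -0.025 0.009 4.8 3.7 -10.7" --pt "0.026 -0.034 0.012 6.3 3.9 -14.3" --pt "0.024 -0.04 0.014 7.6 3.5 -17.9" --pt "0.02 -0.045 0.017 8.7 2.7 -21.4" --pt "0.013 -0.046 0.02 9.4 1.4 -24.8" --pt "0.004 -0.044 0.022 9.7 -0.2 -28.2" --pt "-0.005 -0.039 0.025 9.5 -2.1 -31.5" --pt "-0.014 -0.031 0.028 8.9 -4.3 -34.7"

```text
clock: 7.65
tool_pos: [0.3935, -0.3549, 0.2337]
eef_rot: [-0.022, 0.958, -0.254, 0.131]
contact_force: [-0.8, 0.0, -0.1]
opening: 0.999
```

```bash
cat > t6.py <<'E'
from kin import *
qc=np.array(r.get_state()["q"]); F0=fk(qc); Fs=np.load("Fs.npy"); print(qc,rel(Fs[9],F0))
rows(F0,Fs[10:])
E
python3 t6.py
```

```text
[ 0.4391  0.5075  0.0108  2.372   2.1616  0.3903 -0.0539] [-0.0004 -0.0008  0.0004  0.0463 -0.1397  0.0892]
[-0.013, 0.006, 0.001, -0.5, -2.6, -3.0] ,
[-0.027, 0.015, 0.002, -1.4, -5.5, -5.8] ,
[-0.041, 0.026, 0.001, -2.7, -8.4, -8.5] ,
[-0.054, 0.041, -0.0, -4.5, -11.4, -11.1] ,
[-0.066, 0.057, -0.004, -6.5, -14.4, -13.8] ,
[-0.077, 0.076, -0.009, -8.9, -17.3, -16.3] ,
[-0.085, 0.096, -0.015, -11.5, -20.1, -18.9] ,
[-0.091, 0.117, -0.022, -14.3, -22.7, -21.5] ,
[-0.095, 0.138, -0.031, -17.3, -25.3, -24.1] ,
[-0.097, 0.16, -0.042, -20.3, -27.7, -26.7] ,
```

Tracking exactly (q5 at 2.16).

>>> carry_out --pt "-0.013 0.006 0.001 -0.5 -2.6 -3.0" --pt "-0.027 0.015 0.002 -1.4 -5.5 -5.8" --pt "-0.041 0.026 0.001 -2.7 -8.4 -8.5" --pt "-0.054 0.041 0.0 -4.5 -11.4 -11.1" --pt "-0.066 0.057 -0.004 -6.5 -14.4 -13.8" --pt "-0.077 0.076 -0.009 -8.9 -17.3 -16.3" --pt "-0.085 0.096 -0.015 -11.5 -20.1 -18.9" --pt "-0.091 0.117 -0.022 -14.3 -22.7 -21.5" --pt "-0.095 0.138 -0.031 -17.3 -25.3 -24.1" --pt "-0.097 0.16 -0.042 -20.3 -27.7 -26.7" --pt "-0.097 0.16 -0.042 -20.3 -27.7 -26.7"

```text
clock: 8.75
tool_pos: [0.4792, -0.1846, 0.2126]
eef_rot: [-0.32, 0.899, -0.094, 0.285]
contact_force: [0.7, -1.0, -0.5]
opening: 1.002
```

```bash
cat > t7.py <<'E'
from kin import *
qc=np.array(r.get_state()["q"]); A=cur(); print(qc,A)
p=r.snapshot("wrist"); cv2.imwrite("pics/w3.png",p["img"])
print([(np.array(d["xyz"]),round(d["p"],2)) for d in r.spot_point(p,"peak_grip")],DC+.028*DR[:,2])
for h in(.15,.05,.013): show(rel(A,knob(52,h)@flip)); print(ik(knob(52,h)@flip,qc))
# project model: knob axis top, bar ends at th
C=A@p["tool_from_camera"]; K=p["intrinsics"]; im=p["img"].copy()
def pr(X):
    c=np.linalg.inv(C)@np.r_[X,1]; return (K@(c[:3]/c[2]))[:2]
for th,col in((52,(0,0,255)),(40,(0,255,0)),(0,(255,0,0)),(90,(255,0,0))):
    t=np.radians(th);b=np.cos(t)*DR[:,1]+np.sin(t)*DR[:,0]
    a0,a1=(DC+.043*DR[:,2]-.03*b,DC+.043*DR[:,2]+.03*b) if th==52 else (DC+.065*b,DC+.078*b)
    cv2.line(im,*[tuple(int(round(v)) for v in pr(a)) for a in(a0,a1)],col,1)
cv2.imwrite("pics/w3o.png",im)
E
python3 t7.py
```

```text
[ 0.8401  0.614  -0.6264  2.4299  2.8729  0.3957 -0.2001] [[-0.6329 -0.5215  0.5723  0.4792]
 [-0.6284  0.7778  0.0137 -0.1846]
 [-0.4523 -0.351  -0.8199  0.2126]
 [ 0.      0.      0.      1.    ]]
[(array([ 0.549, -0.182,  0.116]), 0.78), (array([ 0.7594, -0.3743,  0.1115]), 0.64)] [ 0.5494 -0.1839  0.1129]
[0.0002, -0.0009, -0.0001, 0.0805, -0.0341, -0.1284]
(array([ 0.8405,  0.6136, -0.626 ,  2.4285,  2.8742,  0.3953, -0.1986]), np.float64(4.0751252172348493e-08))
[0.0002, -0.001, 0.0999, 0.0805, -0.0341, -0.1284]
(array([ 0.7192,  0.8343, -0.5602,  2.3488,  2.8622,  0.5536, -0.1627]), np.float64(5.281568389302302e-06))
[0.0002, -0.0011, 0.1369, 0.0805, -0.0341, -0.1284]
(array([ 0.6878,  0.9078, -0.5425,  2.3028,  2.8648,  0.5856, -0.1522]), np.float64(6.08366247396669e-06))
```

View pics/w3o.png

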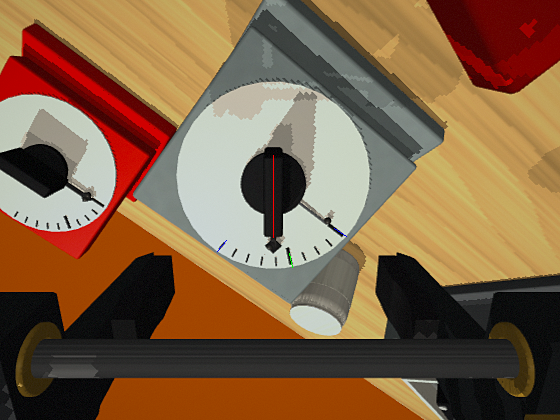

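The overlay sits on the bar (273,150–240) and on the 0, 40 and 90 ticks, so the pose and angle are right. I'm descending and gripping.

>>> carry_out --pt "0 -0.001 0.03 0 0 0" --pt "0 -0.001 0.06 0 0 0" --pt "0 -0.001 0.09 0 0 0" --pt "0 -0.001 0.115 0 0 0" --pt "0 -0.001 0.13 0 0 0" --pt "0 -0.001 0.136 0 0 0" --pt "0 -0.001 0.136 0 0 0"

```text
clock: 9.55
tool_pos: [0.558, -0.1845, 0.1012]
eef_rot: [-0.32, 0.899, -0.095, 0.284]
contact_force: [-0.2, -0.2, 0.6]
opening: 1.0
```

>>> carry_out --pt "0 0 0 0 0 0" --pt "0 0 0 0 0 0" --pt "0 0 0 0 0 0" --pt "0 0 0 0 0 0" --pt "0 0 0 0 0 0" --pt "0 0 0 0 0 0" --pt "0 0 0 0 0 0" --pt "0 0 0 0 0 0" --fingers 255 --grip_force 12

```text
clock: 10.35
tool_pos: [0.5579, -0.1843, 0.1013]
eef_rot: [-0.32, 0.899, -0.095, 0.285]
contact_force: [-0.9, -0.2, -0.4]
opening: 0.304
```

```bash
cat > t8.py <<'E'
from kin import *
s=r.get_state();A=cur(); print(np.array(s["q"]),s["opening"],np.array(s["contact_force"]),np.array(s["moment"]))
for th in(45,0,-2): show(rel(A,knob(th,.013)@flip)); print(ik(knob(th,.013)@flip,np.array(s["q"])))
p=r.snapshot("wrist"); cv2.imwrite("pics/w4.png",p["img"])
E
python3 t8.py
```

```text
[ 0.689   0.9058 -0.5417  2.3023  2.8632  0.5824 -0.1527] 0.3036036289017173 [-0.8768 -0.2471 -0.3649] [0.1431 0.4112 0.0039]
[-0.0002, 0.0007, 0.0006, 0.0154, -0.0983, -7.1251]
(array([ 0.6676,  0.9008, -0.5079,  2.3039,  2.9087,  0.5815, -0.0805]), np.float64(9.630486759977445e-07))
[-0.0002, 0.0007, 0.0006, 0.0536, -0.0879, -52.1251]
(array([ 0.5343,  0.8701, -0.2866,  2.3111,  3.1871,  0.5841,  0.3874]), np.float64(7.2019531268667005e-06))
[-0.0002, 0.0007, 0.0006, 0.0553, -0.0872, -54.1251]
(array([ 0.5283,  0.8693, -0.2769,  2.3114,  3.1988,  0.5853,  0.4089]), np.float64(7.48845637813304e-06))
```

View pics/w4.png

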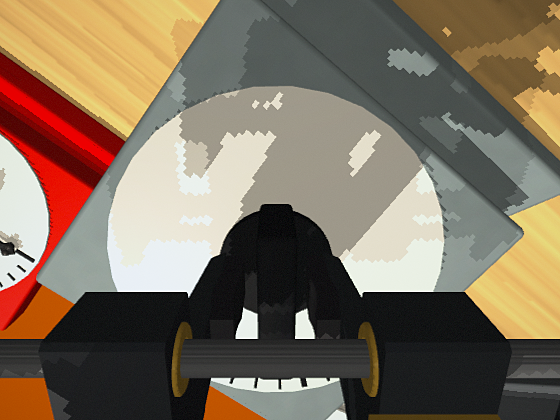

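The fingers straddle the bar at (277,270) and may still be closing, so I'll wait.

>>> carry_out --pt "0 0 0 0 0 0" --pt "0 0 0 0 0 0" --pt "0 0 0 0 0 0" --pt "0 0 0 0 0 0"

```text
clock: 10.8
tool_pos: [0.5577, -0.1841, 0.1012]
eef_rot: [-0.32, 0.899, -0.094, 0.285]
contact_force: [-0.1, 1.0, -0.7]
opening: 0.159
```

An opening of 0.159 is 14 mm, so the bar is gripped. I'm turning it to the zero stop.

>>> carry_out --pt "0 0 0 0 0 -5" --pt "0 0 0 0 0 -10" --pt "0 0 0 0 0 -15" --pt "0 0 0 0 0 -20" --pt "0 0 0 0 0 -25" --pt "0 0 0 0 0 -30" --pt "0 0 0 0 0 -35" --pt "0 0 0 0 0 -40" --pt "0 0 0 0 0 -44" --pt "0 0 0 0 0 -48" --pt "0 0 0 0 0 -50" --pt "0 0 0 0 0 -50"

```text
clock: 12.0
tool_pos: [0.5577, -0.1841, 0.1012]
eef_rot: [-0.67, 0.679, -0.206, 0.218]
contact_force: [-1.0, 0.3, -1.2]
opening: 0.157
```

>>> carry_out --pt "0 0 0 0 0 -1" --pt "0 0 0 0 0 -2" --pt "0 0 0 0 0 -3" --pt "0 0 0 0 0 -3.5" --pt "0 0 0 0 0 -3.5" --pt "0 0 0 0 0 -3.5"

```text
clock: 12.6
tool_pos: [0.5577, -0.1841, 0.1012]
eef_rot: [0.69, -0.659, 0.212, -0.212]
contact_force: [-1.4, 1.8, -1.3]
opening: 0.157
```

```bash
python3 - <<'E'
from kin import *
s=r.get_state();A=cur(); print(np.array(s["q"]),s["opening"],np.array(s["contact_force"]),np.array(s["moment"]), np.array(s["moment"])@DR[:,2])
show(rel(A,knob(0,.013)@flip))
E
```

```text
[ 0.5294  0.8673 -0.2761  2.3109  3.1992  0.5811  0.3979] 0.15730830332529502 [-1.4466  1.8019 -1.3117] [ 0.5611  0.8168 -0.0439] -0.3683225829608577
[-0.0005, -0.0, 0.0006, 0.1129, -0.0336, 1.3599]
```

The tool is 1.4° past zero and the moment about the axis has risen, so the knob is against its stop. I'm releasing and backing off.

>>> carry_out --pt "0 0 0 0 0 1" --pt "0 0 0 0 0 1" --pt "0 0 0 0 0 1" --pt "0 0 0 0 0 1" --pt "0 0 0 0 0 1" --pt "0 0 0 0 0 1" --pt "0 0 0 0 0 1" --pt "0 0 0 0 0 1" --fingers 0

```text
clock: 13.4
tool_pos: [0.5579, -0.1843, 0.1013]
eef_rot: [0.684, -0.665, 0.211, -0.213]
contact_force: [-0.2, 0.4, 0.4]
opening: 0.862
```

>>> carry_out --pt "0 0 -0.01 0 0 0" --pt "0 0 -0.03 0 0 0" --pt "0 0 -0.06 0 0 0" --pt "0 0 -0.1 0 0 0" --pt "0 0 -0.14 0 0 0" --pt "0 0 -0.14 0 0 0"

```text
clock: 14.0
tool_pos: [0.4749, -0.1867, 0.2192]
eef_rot: [0.684, -0.665, 0.212, -0.213]
contact_force: [0.2, 0.0, -0.0]
opening: 0.997
```

```bash
cat > t9.py <<'E'
from kin import *
qc=np.array(r.get_state()["q"]); A=cur(); print(qc,A)
p=r.snapshot("wrist"); cv2.imwrite("pics/w5.png",p["img"])
rng=np.random.default_rng(1)
# handle
hinge=np.array([.698,.1568]); han=np.array([.5015,.208])
for c in("scene","side"):
    q=r.snapshot(c)
    for n in("tray_hinge","tray_handle","tray_floor","stand"):
        print(c,n,[(np.array(d["xyz"]),round(d["p"],2)) for d in r.spot_point(q,n)][:1])
    if c=="side": cv2.imwrite("pics/s5.png",q["img"])
E
python3 t9.py
```

```text
[ 0.6953  0.5592 -0.3801  2.4405  3.2711  0.3895  0.3204] [[ 0.0259 -0.819   0.5732  0.4749]
 [-0.9996 -0.0257  0.0085 -0.1867]
 [ 0.0078 -0.5732 -0.8194  0.2192]
 [ 0.      0.      0.      1.    ]]
scene tray_hinge [(array([0.7012, 0.1585, 0.0743]), 0.79)]
scene tray_handle [(array([0.4991, 0.2055, 0.0953]), 0.79)]
scene tray_floor [(array([0.6222, 0.1786, 0.0601]), 0.86)]
scene stand [(array([ 0.6192,  0.1777, -0.0007]), 0.82)]
side tray_hinge [(array([0.6986, 0.1535, 0.0743]), 0.69)]
side tray_handle [(array([0.5015, 0.2089, 0.093 ]), 0.71)]
side tray_floor [(array([ 0.7075, -0.0261,  0.001 ]), 0.75)]
side stand [(array([ 0.6142,  0.1789, -0.001 ]), 0.8)]
```

View pics/w5.png

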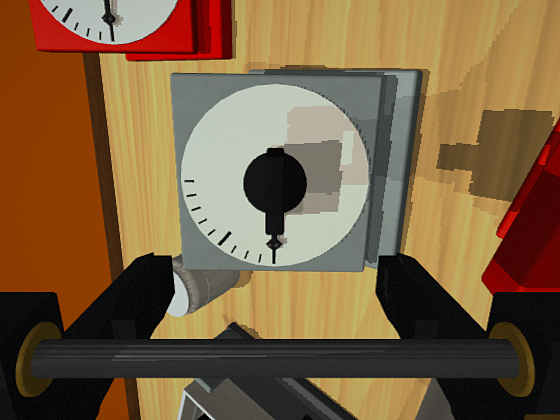

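The peak hand now points straight at the 0 tick (275,255). Next I'm evaluating lean options for the handle path.

```bash
cat >> kin.py <<'E'
YAW=np.radians(-14.0); XS=np.array([np.cos(YAW),np.sin(YAW),0]); YS=np.array([-np.sin(YAW),np.cos(YAW),0]); ZS=np.array([0,0,1.])
HIN=np.array([.6997,.1568,.075])
def hand(al): # al deg tray
    a=np.radians(al); return HIN+(-.207*np.cos(a)+.02*np.sin(a))*XS+(.02*np.cos(a)+.207*np.sin(a))*ZS
def hpose(al,lean,back=0.,sg=-1,deep=.019):
    l=np.radians(lean); z=np.sin(l)*XS-np.cos(l)*ZS; x=sg*YS
    return T(hand(al)+(deep-back)*z,np.c_[x,np.cross(z,x),z])
E
cat > t10.py <<'E'
from kin import *
print(hand(0),hand(40))
rng=np.random.default_rng(2)
for sg in(-1,1):
 for seed in([.2,.7,0,2.4,3.2,.5,0],[.2,.7,0,2.2,0,.5,0]):
  for l0,l1 in((35,35),(45,30),(50,35),(50,50),(40,0),(0,-40),(0,0),(10,-15),(0,-20)):
    best=None
    for k in range(10):
        q0=np.array(seed)+rng.uniform(-1,1,7)*[.6,.3,.6,.1,.6,.3,1.5]
        q,e=ik(hpose(0,l0,.1,sg),q0,.002); ok=e<1e-3; tr=[q]
        for f in np.linspace(0,1,6):
            if not ok: break
            q,e=ik(hpose(40*f,l0+(l1-l0)*f,0,sg),q,.005); ok=e<1e-3; tr.append(q)
        if ok:
            tr=np.array(tr); m=np.minimum(tr-lo,hi-tr).min(); dq=np.abs(np.diff(tr,axis=0)).max()
            if best is None or m-.1*dq>best[0]: best=(m-.1*dq,m,dq,tr)
    if best: print(sg,seed[4],l0,l1,"margin %.2f dq %.2f"%best[1:3],best[3][0],best[3][-1])
    else: print(sg,seed[4],l0,l1,"none")
E
python3 t10.py
```

```text
[0.4988 0.2069 0.095 ] [0.5583 0.1921 0.2234]
-1 3.2 35 35 margin 0.15 dq 0.23 [-0.7597  0.712  -0.2088  2.3994  1.8726  0.7242  0.1381] [-0.628   0.6367 -0.0273  2.1619  1.7117  0.4837  0.6239]
-1 3.2 45 30 margin 0.06 dq 0.31 [-0.7898  0.8571 -0.4037  2.491   1.8633  1.1197 -0.0912] [-0.4339  0.6293 -0.2733  2.0967  1.4744  0.5553  0.9172]
-1 3.2 50 35 margin 0.03 dq 0.24 [-0.7721  0.9641 -0.5599  2.5199  1.7977  1.368  -0.1699] [-0.3528  0.6661 -0.4632  2.1475  1.6533  0.7528  0.7217]
-1 3.2 50 50 margin 0.03 dq 0.25 [-0.7426  0.9752 -0.6129  2.5182  1.7808  1.4084 -0.1548] [-0.4458  0.7701 -0.5026  2.2938  1.9241  1.1267  0.3217]
-1 3.2 40 0 margin 0.10 dq 0.57 [-0.7322  0.7825 -0.375   2.4476  1.8598  0.9629  0.0386] [ 0.0437  0.8015 -0.8326  1.6903  0.6986  0.9727  1.8464]
-1 3.2 0 -40 margin 0.37 dq 0.23 [ 0.0416  0.8187 -0.9201  1.8644  0.8353  0.9006  1.606 ] [ 0.1358  1.1864 -1.0905  1.1243  0.3988  1.6991  2.1012]
-1 3.2 0 0 margin 0.43 dq 0.21 [ 0.0758  0.8496 -0.998   1.8627  0.8864  0.9522  1.558 ] [ 0.128   0.8752 -1.0341  1.6856  0.8399  1.089   1.7257]
-1 3.2 10 -15 
[... 2630 characters left out ...]
36 -0.9133  1.4082  0.4592  1.3133 -1.0531]
1 0 35 35 none
1 0 45 30 none
1 0 50 35 none
1 0 50 50 none
1 0 40 0 none
1 0 0 -40 margin 0.36 dq 0.27 [-0.7533  0.7195  0.4708  1.9068 -0.5248  0.6394 -0.1971] [-0.3717  1.0241  0.2988  1.165  -0.4889  1.6703 -0.2414]
1 0 0 0 margin 0.38 dq 0.23 [-0.2319  0.6901 -0.4075  1.8785  0.4246  0.659  -1.1408] [-0.1644  0.7092 -0.4265  1.7016  0.3797  0.8137 -1.0084]
1 0 10 -15 margin 0.10 dq 0.26 [-0.4814  0.6243 -0.1464  2.0499  0.5616  0.4121 -1.3501] [-0.0872  0.8177 -0.4828  1.4904  0.1967  1.1084 -0.8179]
1 0 0 -20 margin 0.43 dq 0.23 [-0.1603  0.7102 -0.531   1.8746  0.5364  0.7024 -1.2496] [ 0.0137  0.898  -0.6847  1.4139  0.2924  1.2447 -0.9051]
```

Plan: vertical at the handle, turning with the tray to −40° lean, tool x = −stand y. The transit goes over the bottle at TCP z≈0.32.

```bash
cat > t11.py <<'E'
from kin import *
qc=np.array(r.get_state()["q"]); F0=fk(qc); print(rel(F0,cur()))
V=hpose(0,0); V[:3,3]=[.47,0.0,.33]
qV,e=ik(V,np.array([.2,.6,-.6,1.95,1.2,.7,1.4]),.002); print(qV,e)
qB,e=ik(hpose(0,0,.12),qV,.002); print(qB,e)
N1,N2=20,10; qs=[qc+(qV-qc)*i/N1 for i in range(1,N1+1)]+[qV+(qB-qV)*i/N2 for i in range(1,N2+1)]
Fs=[];pv=F0
for i,q in enumerate(qs):
    F=fk(q); d=rel(pv,F); pv=F; Fs.append(F); print(i+1,F[:3,3],F[:3,2],np.linalg.norm(d[:3]).round(3),np.linalg.norm(d[3:]).round(1))
np.save("Fs.npy",Fs); rows(F0,Fs[:12])
E
python3 t11.py
cat > t6.py <<'E'
from kin import *
import sys
a,b=int(sys.argv[1]),int(sys.argv[2])
s=r.get_state();qc=np.array(s["q"]); F0=fk(qc); Fs=np.load("Fs.npy"); print(qc,rel(Fs[a-1],F0))
rows(F0,Fs[a:b])
E
```

```text
[-0.0003 -0.0003  0.0001 -0.      0.     -0.    ]
[ 0.6102  0.5553 -1.1339  1.8579  0.5662  1.0989  2.1579] 1.5980947241205825e-05
[ 0.0481  0.7876 -0.928   1.8461  0.7887  0.9265  1.646 ] 1.574800006408138e-05
1 [ 0.5054 -0.194   0.2295] [ 0.6157 -0.0276 -0.7875] 0.032 4.0
2 [ 0.5302 -0.2024  0.2438] [ 0.651  -0.0715 -0.7557] 0.03 3.8
3 [ 0.5516 -0.2109  0.2578] [ 0.677  -0.118  -0.7265] 0.027 3.6
4 [ 0.5695 -0.2193  0.2711] [ 0.6932 -0.1657 -0.7014] 0.024 3.4
5 [ 0.5839 -0.2271  0.2832] [ 0.6997 -0.2136 -0.6818] 0.02 3.2
6 [ 0.5948 -0.2338  0.2937] [ 0.6965 -0.2599 -0.6688] 0.017 3.0
7 [ 0.6022 -0.239   0.3023] [ 0.6841 -0.3031 -0.6634] 0.013 2.8
8 [ 0.6062 -0.2423  0.3089] [ 0.6631 -0.3416 -0.666 ] 0.008 2.8
9 [ 0.6071 -0.2429  0.3133] [ 0.6341 -0.3737 -0.6769] 0.005 2.8
10 [ 0.6051 -0.2406  0.3157] [ 0.598  -0.3976 -0.6959] 0.004 2.9
11 [ 0.6004 -0.2348  0.3162] [ 0.5555 -0.412  -0.7223] 0.007 3.1
12 [ 0.5933 -0.2252  0.3152] [ 0.5075 -0.4154 -0.755 ] 0.012 3.4
13 [ 0.5839 -0.2114  0.3132] [ 0.4548 -0.4067 -0.7923] 0.017 3.7
14 [ 0.5726 -0.1932  0.3108] [ 0.398  -0.3852 -0.8326] 
[... 797 characters left out ...]
  0.0043 -1.    ] 0.026 0.1
28 [0.5041 0.1619 0.2251] [ 0.0016  0.0033 -1.    ] 0.026 0.1
29 [0.5022 0.1843 0.2107] [ 0.0008  0.0019 -1.    ] 0.027 0.2
30 [0.4989 0.2069 0.196 ] [-0.  0. -1.] 0.027 0.2
[0.009, -0.031, 0.004, 3.1, 2.4, 0.7] ,
[0.018, -0.059, 0.007, 5.8, 4.9, 1.5] ,
[0.027, -0.084, 0.007, 8.0, 7.6, 2.4] ,
[0.036, -0.106, 0.006, 9.8, 10.3, 3.5] ,
[0.044, -0.125, 0.005, 10.9, 13.0, 4.7] ,
[0.051, -0.14, 0.002, 11.5, 15.6, 6.0] ,
[0.057, -0.15, -0.001, 11.4, 18.0, 7.5] ,
[0.06, -0.157, -0.004, 10.7, 20.3, 8.9] ,
[0.061, -0.161, -0.007, 9.4, 22.2, 10.4] ,
[0.058, -0.161, -0.01, 7.4, 23.7, 11.9] ,
[0.053, -0.157, -0.013, 4.9, 24.8, 13.3] ,
[0.043, -0.151, -0.016, 1.7, 25.3, 14.6] ,
```

>>> carry_out --pt "0.009 -0.031 0.004 3.1 2.4 0.7" --pt "0.018 -0.059 0.007 5.8 4.9 1.5" --pt "0.027 -0.084 0.007 8.0 7.6 2.4" --pt "0.036 -0.106 0.006 9.8 10.3 3.5" --pt "0.044 -0.125 0.005 10.9 13.0 4.7" --pt "0.051 -0.14 0.002 11.5 15.6 6.0" --pt "0.057 -0.15 -0.001 11.4 18.0 7.5" --pt "0.06 -0.157 -0.004 10.7 20.3 8.9" --pt "0.061 -0.161 -0.007 9.4 22.2 10.4" --pt "0.058 -0.161 -0.01 7.4 23.7 11.9" --pt "0.053 -0.157 -0.013 4.9 24.8 13.3" --pt "0.043 -0.151 -0.016 1.7 25.3 14.6" --fingers 150

```text
clock: 15.75
tool_pos: [0.5932, -0.225, 0.3157]
eef_rot: [-0.529, 0.774, -0.335, 0.098]
contact_force: [-0.3, -0.6, -2.1]
opening: 0.413
```

```bash
python3 t6.py 12 20
```

```text
[-0.2535  0.5146  0.5489  2.131   2.2797  0.1085  0.6642] [ 0.0002  0.0003 -0.0006 -0.1146  0.0415  0.0392]
[-0.009, 0.011, -0.008, -3.6, 0.4, 0.3] ,
[-0.021, 0.025, -0.02, -7.8, 0.2, 0.3] ,
[-0.035, 0.041, -0.034, -12.3, -0.6, -0.1] ,
[-0.053, 0.059, -0.052, -17.2, -2.1, -0.7] ,
[-0.073, 0.077, -0.074, -22.3, -4.3, -1.7] ,
[-0.096, 0.096, -0.1, -27.5, -7.2, -3.1] ,
[-0.12, 0.115, -0.131, -32.7, -10.8, -4.9] ,
[-0.144, 0.132, -0.166, -38.0, -15.2, -7.0] ,
```

>>> carry_out --pt "-0.009 0.011 -0.008 -3.6 0.4 0.3" --pt "-0.021 0.025 -0.02 -7.8 0.2 0.3" --pt "-0.035 0.041 -0.034 -12.3 -0.6 -0.1" --pt "-0.053 0.059 -0.052 -17.2 -2.1 -0.7" --pt "-0.073 0.077 -0.074 -22.3 -4.3 -1.7"

```text
clock: 16.25
tool_pos: [0.5828, -0.2055, 0.3219]
eef_rot: [-0.525, 0.789, -0.314, 0.067]
contact_force: [0.1, -0.2, 0.2]
opening: 0.408
```

```bash
python3 t6.py 17 26
```

```text
[-0.1775  0.4569  0.3365  2.0773  1.1755  0.2705  1.7374] [ 0.0668 -0.0823  0.0212 17.9024  5.8473  2.5606]
[-0.081, 0.094, -0.078, -23.1, -8.7, -4.1] ,
[-0.104, 0.115, -0.108, -28.4, -12.2, -6.1] ,
[-0.127, 0.135, -0.142, -33.6, -16.4, -8.4] ,
[-0.149, 0.14, -0.137, -33.6, -16.5, -8.2] ,
[-0.171, 0.146, -0.132, -33.6, -16.5, -8.1] ,
[-0.193, 0.153, -0.127, -33.6, -16.6, -8.0] ,
[-0.216, 0.161, -0.123, -33.6, -16.6, -7.9] ,
[-0.239, 0.171, -0.12, -33.6, -16.6, -7.9] ,
[-0.261, 0.182, -0.117, -33.6, -16.6, -7.9] ,
```

>>> carry_out --pt "0 0 0 0 0 0" --pt "0 0 0 0 0 0"

```text
clock: 16.45
tool_pos: [0.5836, -0.2062, 0.3225]
eef_rot: [-0.524, 0.788, -0.315, 0.068]
contact_force: [-0.0, 0.3, -0.4]
opening: 0.415
```

```bash
python3 t6.py 13 26
```

```text
[-0.178   0.4571  0.3388  2.0779  1.1908  0.268   1.7228] [-0.0026 -0.0032 -0.0098 -0.5093  1.3755  0.1316]
[-0.009, 0.018, -0.001, -3.7, -1.5, -0.2] ,
[-0.023, 0.035, -0.015, -8.2, -2.3, -0.6] ,
[-0.04, 0.054, -0.032, -13.1, -3.7, -1.4] ,
[-0.06, 0.075, -0.053, -18.1, -5.8, -2.6] ,
[-0.081, 0.095, -0.078, -23.3, -8.7, -4.1] ,
[-0.104, 0.116, -0.108, -28.6, -12.2, -6.1] ,
[-0.127, 0.136, -0.143, -33.9, -16.4, -8.4] ,
[-0.149, 0.141, -0.138, -33.8, -16.5, -8.2] ,
[-0.171, 0.147, -0.132, -33.8, -16.5, -8.1] ,
[-0.194, 0.154, -0.128, -33.8, -16.6, -8.0] ,
[-0.216, 0.162, -0.124, -33.8, -16.6, -7.9] ,
[-0.239, 0.172, -0.121, -33.9, -16.6, -7.9] ,
[-0.262, 0.183, -0.118, -33.9, -16.6, -7.9] ,
```

>>> carry_out --pt "-0.009 0.018 -0.001 -3.7 -1.5 -0.2" --pt "-0.023 0.035 -0.015 -8.2 -2.3 -0.6" --pt "-0.04 0.054 -0.032 -13.1 -3.7 -1.4" --pt "-0.06 0.075 -0.053 -18.1 -5.8 -2.6" --pt "-0.081 0.095 -0.078 -23.3 -8.7 -4.1" --pt "-0.104 0.116 -0.108 -28.6 -12.2 -6.1" --pt "-0.127 0.136 -0.143 -33.9 -16.4 -8.4" --pt "-0.149 0.141 -0.138 -33.8 -16.5 -8.2" --pt "-0.171 0.147 -0.132 -33.8 -16.5 -8.1" --pt "-0.194 0.154 -0.128 -33.8 -16.6 -8.0" --pt "-0.216 0.162 -0.124 -33.8 -16.6 -7.9" --pt "-0.239 0.172 -0.121 -33.9 -16.6 -7.9"

```text
clock: 17.65
tool_pos: [0.5021, 0.095, 0.2664]
eef_rot: [-0.611, 0.791, -0.0, 0.002]
contact_force: [-0.4, 0.9, -0.2]
opening: 0.411
```

```bash
python3 t6.py 25 30
```

```text
[-0.0459  0.5155 -0.3591  1.868   0.2444  0.7976  2.3531] [ 0.001  -0.0012  0.0004  0.0423  0.2105  0.1761]
[-0.022, 0.004, 0.013, -0.1, -0.2, -0.2] ,
[-0.044, 0.009, 0.027, -0.1, -0.2, -0.2] ,
[-0.065, 0.015, 0.041, -0.1, -0.1, -0.3] ,
[-0.086, 0.022, 0.056, -0.1, -0.0, -0.5] ,
[-0.107, 0.031, 0.071, -0.2, 0.1, -0.6] ,
```

>>> carry_out --pt "-0.022 0.004 0.013 0 0 0" --pt "-0.044 0.009 0.027 0 0 0" --pt "-0.065 0.015 0.041 0 0 0" --pt "-0.086 0.022 0.053 0 0 0" --pt "-0.107 0.031 0.06 0 0 0" --pt "-0.107 0.031 0.06 -0.2 0 -0.6"

```text
clock: 18.25
tool_pos: [0.4971, 0.2106, 0.2068]
eef_rot: [-0.619, 0.786, 0.003, 0.001]
contact_force: [-0.6, 0.3, 0.0]
opening: 0.415
```

```bash
cat > t12.py <<'E'
from kin import *
qc=np.array(r.get_state()["q"]); A=cur(); print(qc,A[:3,3])
p=r.snapshot("wrist"); 
for n in("tray_handle","tray_hinge","tray_floor","unit"):
    print(n,[(np.array(d["xyz"]),round(d["p"],2)) for d in r.spot_point(p,n)][:2])
C=A@p["tool_from_camera"]; K=p["intrinsics"]; im=p["img"].copy()
def pr(X):
    c=np.linalg.inv(C)@np.r_[X,1]; v=(K@(c[:3]/c[2]))[:2]; return tuple(int(round(t)) for t in v)
H=hand(0)
for off in(-.006,.006): cv2.line(im,pr(H-.052*YS+off*XS),pr(H+.052*YS+off*XS),(0,0,255),1)
base=HIN-.085*XS-.075*ZS
P4=[base+sx*XS+sy*.07*YS+.105*ZS for sx,sy in((-.075,-1),(-.075,1),(.085,1),(.085,-1))]
for i in range(4): cv2.line(im,pr(P4[i]),pr(P4[(i+1)%4]),(0,255,0),1)
cv2.imwrite("pics/w6.png",im); cv2.imwrite("pics/w6r.png",p["img"])
q=qc
for back in(.05,0): q,e=ik(hpose(0,0,back),q,.003); print(q,e)
for al in range(0,41,8): q,e=ik(hpose(al,-al),q,.003); print(al,q,e)
E
python3 t12.py
```

```text
[-0.287   0.6324 -0.3197  1.854   0.2837  0.6987  2.1375] [0.4971 0.2106 0.2068]
tray_handle [(array([0.4971, 0.2149, 0.0943]), 0.75)]
tray_hinge []
tray_floor []
unit [(array([0.634 , 0.1781, 0.0581]), 0.66)]
[-0.3317  0.754  -0.2433  1.9193  0.3454  0.5088  2.0821] 1.456884630265939e-05
[-0.3632  0.8375 -0.1922  1.9431  0.3772  0.3955  2.054 ] 9.192965654347266e-06
0 [-0.3633  0.8375 -0.1922  1.9431  0.3772  0.3955  2.054 ] 9.798407060811083e-09
8 [-0.2271  0.8379 -0.3407  1.8111  0.2665  0.6468  2.2009] 2.3994929483325896e-05
16 [-0.1422  0.8618 -0.4218  1.6654  0.1761  0.8873  2.3093] 1.7602053297633805e-05
24 [-0.0908  0.9039 -0.4643  1.506   0.106   1.1238  2.3831] 1.5093663616487855e-05
32 [-0.0621  0.9625 -0.4858  1.3317  0.0499  1.3597  2.429 ] 1.4391715498502182e-05
40 [-0.0501  1.0374 -0.4964  1.1388  0.0012  1.5979  2.4515] 1.4744442969387497e-05
```

View pics/w6.png

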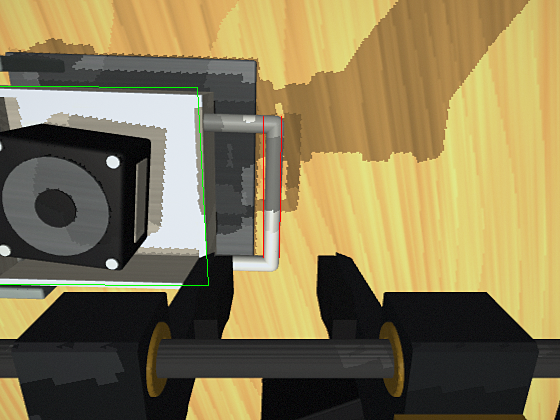

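The overlay matches the handle bar (272,117–268) and the tray rim. I'm descending onto the bar.

```bash
python3 - <<'E'
from kin import *
A=cur()
for b in(.07,0): show(rel(A,hpose(0,0,b)))
E
```

```text
[-0.0004, -0.0, 0.0624, 0.1009, 0.2701, -0.009]
[-0.0001, -0.0002, 0.1324, 0.1009, 0.2701, -0.009]
```

>>> carry_out --pt "0 0 0.03 0 0 0" --pt "0 0 0.06 0 0 0" --pt "0 0 0.085 0 0 0" --pt "0 0 0.105 0 0 0" --pt "0 0 0.12 0 0 0" --pt "0 0 0.131 0 0 0" --pt "0 0 0.131 0 0 0"

```text
clock: 19.2
tool_pos: [0.4975, 0.208, 0.0765]
eef_rot: [-0.616, 0.788, 0.003, 0.001]
contact_force: [0.3, 0.2, 0.5]
opening: 0.415
```

>>> carry_out --pt "0 0 0 0 0 0" --pt "0 0 0 0 0 0" --pt "0 0 0 0 0 0" --pt "0 0 0 0 0 0" --pt "0 0 0 0 0 0" --pt "0 0 0 0 0 0" --fingers 255 --grip_force 25

```text
clock: 19.8
tool_pos: [0.4979, 0.2094, 0.0779]
eef_rot: [-0.617, 0.787, 0.003, 0.002]
contact_force: [-1.1, -0.6, 6.8]
opening: 0.121
```

```bash
cat > t13.py <<'E'
from kin import *
s=r.get_state(); A=cur(); print(np.array(s["q"]),s["opening"],np.array(s["contact_force"]),A[:3,3])
p=r.snapshot("wrist"); cv2.imwrite("pics/w7.png",p["img"])
B=hpose(0,0); print(rel(B,A))
D=np.linalg.inv(B)@A  # rigid offset
rows(A,[hpose(al,-al)@D for al in(2,4,6.5,9,11.5,14,16.5,19,21.5,24,26.5,29,31.5,34,36.5,38.5,40)])
E
python3 t13.py
```

```text
[-0.3568  0.8342 -0.2052  1.9442  0.3821  0.397   2.0495] 0.12142672607765628 [-1.1215 -0.5623  6.7617] [0.4979 0.2094 0.0779]
[-0.0022  0.0015 -0.0019 -0.1509 -0.392  -0.1368]
[-0.0, -0.0, -0.007, -2.0, -0.0, 0.0] ,
[-0.0, -0.001, -0.015, -4.0, -0.0, 0.0] ,
[-0.0, -0.002, -0.024, -6.5, -0.0, 0.0] ,
[-0.0, -0.003, -0.033, -9.0, -0.0, 0.1] ,
[-0.0, -0.005, -0.042, -11.5, -0.0, 0.1] ,
[-0.0, -0.007, -0.05, -14.0, -0.0, 0.1] ,
[-0.0, -0.009, -0.059, -16.5, -0.0, 0.1] ,
[-0.0, -0.012, -0.068, -19.0, -0.0, 0.1] ,
[-0.0, -0.015, -0.076, -21.5, -0.1, 0.1] ,
[-0.001, -0.019, -0.085, -24.0, -0.1, 0.2] ,
[-0.001, -0.023, -0.093, -26.5, -0.1, 0.2] ,
[-0.001, -0.027, -0.101, -29.0, -0.1, 0.2] ,
[-0.001, -0.032, -0.109, -31.5, -0.1, 0.2] ,
[-0.001, -0.037, -0.116, -34.0, -0.1, 0.2] ,
[-0.001, -0.042, -0.124, -36.5, -0.1, 0.2] ,
[-0.001, -0.047, -0.129, -38.5, -0.1, 0.3] ,
[-0.001, -0.05, -0.133, -40.0, -0.1, 0.3] ,
```

View pics/w7.png

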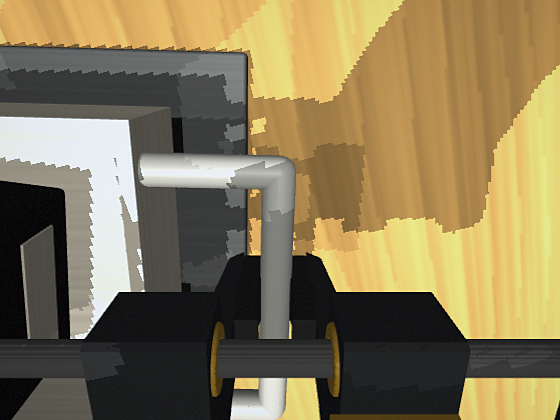

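The bar is between the pads (275,320), so I'm lifting slowly along the arc.

>>> carry_out --pt "0 0 -0.004 -1 0 0" --pt "0 0 -0.009 -2.5 0 0" --pt "0 -0.001 -0.015 -4 0 0" --pt "0 -0.002 -0.024 -6.5 0 0" --pt "0 -0.003 -0.033 -9 0 0" --pt "0 -0.005 -0.042 -11.5 0 0" --pt "0 -0.007 -0.05 -14 0 0.1" --pt "0 -0.009 -0.059 -16.5 0 0.1" --pt "0 -0.012 -0.068 -19 0 0.1" --pt "0 -0.014 -0.073 -20.5 0 0.1" --pt "0 -0.015 -0.076 -21.5 0 0.1" --pt "0 -0.015 -0.076 -21.5 0 0.1"

```text
clock: 21.05
tool_pos: [0.5123, 0.2052, 0.1527]
eef_rot: [-0.605, 0.773, 0.15, -0.114]
contact_force: [-0.5, 2.0, -4.3]
opening: 0.125
```

```bash
cat > t14.py <<'E'
from kin import *
import sys
s=r.get_state(); A=cur(); print(np.array(s["q"]),s["opening"],np.array(s["contact_force"]),A[:3,3])
g=A[:3,3]-.019*A[:3,2]-HIN
print("tray angle est",np.degrees(np.arctan2(g[2],-g@XS)-np.arctan2(.02,.207)),"radius",np.hypot(g[2],g@XS), "lean",np.degrees(np.arcsin(A[:3,2]@XS)))
for c in("scene","side"):
    p=r.snapshot(c); cv2.imwrite(f"pics/{c}_{sys.argv[1]}.png",p["img"])
    for n in("tray_handle","tray_floor"): print(c,n,[(np.array(d["xyz"]),round(d["p"],2)) for d in r.spot_point(p,n)][:1])
E
python3 t14.py a
```

```text
[-0.0868  0.8941 -0.4889  1.5563  0.1462  1.0551  2.343 ] 0.12520445908359953 [-0.5111  1.9924 -4.3055] [0.5123 0.2052 0.1527]
tray angle est 21.56408192484527 radius 0.2095039194343191 lean -21.748340777694025
scene tray_handle [(array([0.5206, 0.2006, 0.1686]), 0.87)]
scene tray_floor [(array([0.6237, 0.1795, 0.0889]), 0.72)]
side tray_handle [(array([0.5224, 0.2067, 0.169 ]), 0.93)]
side tray_floor [(array([0.6216, 0.1768, 0.0939]), 0.98)]
```

View pics/side_a.png

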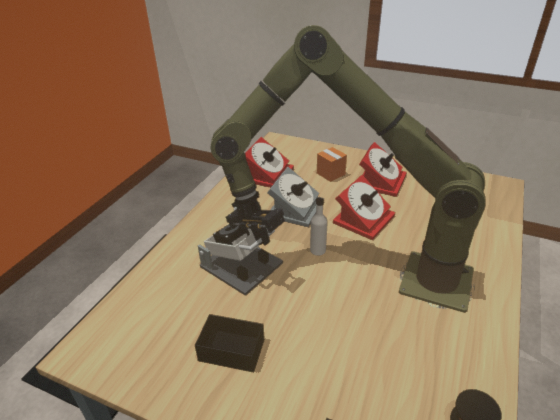

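The tray is lifted to about 21.5° and the gripper stays on the handle at (247,222). On to 40°.

```bash
cat > t15.py <<'E'
from kin import *
import sys
A=cur()
def rot(deg): 
    Rm=R.from_rotvec(np.radians(deg)*YS).as_matrix(); B=np.eye(4);B[:3,:3]=Rm@A[:3,:3];B[:3,3]=HIN+Rm@(A[:3,3]-HIN);return B
rows(A,[rot(float(a)) for a in sys.argv[1:]])
E
python3 t15.py 1 3 5.5 8 10.5 13 15 16.5 17.5 18.3
```

```text
[-0.0, -0.0, -0.004, -1.0, -0.0, 0.0] ,
[-0.0, -0.0, -0.011, -3.0, -0.0, 0.0] ,
[-0.0, -0.001, -0.02, -5.5, -0.0, 0.0] ,
[-0.0, -0.002, -0.029, -8.0, -0.0, 0.0] ,
[-0.0, -0.004, -0.038, -10.5, -0.0, 0.1] ,
[-0.0, -0.006, -0.047, -13.0, -0.0, 0.1] ,
[-0.0, -0.007, -0.054, -15.0, -0.0, 0.1] ,
[-0.0, -0.009, -0.059, -16.5, -0.1, 0.1] ,
[-0.0, -0.01, -0.063, -17.5, -0.1, 0.1] ,
[-0.0, -0.011, -0.065, -18.3, -0.1, 0.1] ,
```

>>> carry_out --pt "0 0 -0.004 -1 0 0" --pt "0 0 -0.011 -3 0 0" --pt "0 -0.001 -0.02 -5.5 0 0" --pt "0 -0.002 -0.029 -8 0 0" --pt "0 -0.004 -0.038 -10.5 0 0" --pt "0 -0.006 -0.047 -13 0 0.1" --pt "0 -0.007 -0.054 -15 0 0.1" --pt "0 -0.009 -0.059 -16.5 0 0.1" --pt "0 -0.01 -0.063 -17.5 0 0.1" --pt "0 -0.011 -0.065 -18.3 0 0.1" --pt "0 -0.011 -0.065 -18.3 0 0.1"

```text
clock: 22.45
tool_pos: [0.5455, 0.196, 0.2095]
eef_rot: [-0.579, 0.74, 0.271, -0.209]
contact_force: [-1.3, 0.6, -3.0]
opening: 0.125
```

```bash
python3 t14.py b; python3 - <<'E'
import cv2
i=cv2.imread("pics/side_b.png")[150:290,180:340]; cv2.imwrite("pics/sbz.png",cv2.resize(i,None,fx=4,fy=4,interpolation=cv2.INTER_CUBIC))
E
```

```text
[-0.0381  1.04   -0.5278  1.142   0.0178  1.5959  2.4349] 0.12470590657900028 [-1.3326  0.6469 -2.9953] [0.5455 0.196  0.2095]
tray angle est 39.893032017646455 radius 0.2092877826671017 lean -40.024713512406734
scene tray_handle [(array([0.5581, 0.1898, 0.2229]), 0.64)]
scene tray_floor [(array([0.6331, 0.1774, 0.1147]), 0.69)]
side tray_handle [(array([0.5595, 0.1963, 0.2218]), 0.89)]
side tray_floor []
```

View pics/sbz.png

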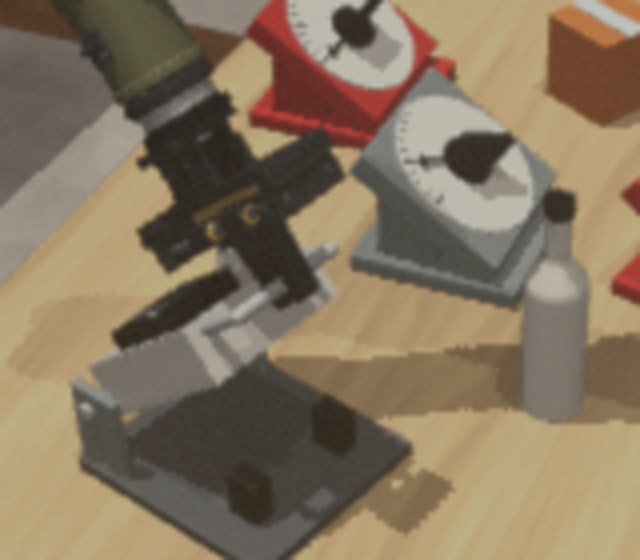

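The tray is at about 40° by both the arm (39.9°) and the cameras, and the dial's hand sits at the long 40 tick. I'm holding for about 2 s.

>>> carry_out --pt "0 0 0 0 0 0" --pt "0 0 0 0 0 0" --pt "0 0 0 0 0 0" --pt "0 0 0 0 0 0" --pt "0 0 0 0 0 0" --pt "0 0 0 0 0 0" --pt "0 0 0 0 0 0" --pt "0 0 0 0 0 0" --pt "0 0 0 0 0 0" --pt "0 0 0 0 0 0" --pt "0 0 0 0 0 0" --pt "0 0 0 0 0 0"

```text
clock: 23.95
tool_pos: [0.5455, 0.1961, 0.2095]
eef_rot: [-0.579, 0.74, 0.271, -0.209]
contact_force: [-3.4, -4.2, -3.7]
opening: 0.122
```

>>> carry_out --pt "0 0 0 0 0 0" --pt "0 0 0 0 0 0" --pt "0 0 0 0 0 0" --pt "0 0 0 0 0 0" --pt "0 0 0 0 0 0" --pt "0 0 0 0 0 0" --pt "0 0 0 0 0 0" --pt "0 0 0 0 0 0"

```text
clock: 24.75
tool_pos: [0.5455, 0.1961, 0.2095]
eef_rot: [-0.579, 0.74, 0.271, -0.209]
contact_force: [-2.9, -4.9, -4.6]
opening: 0.121
```

```bash
python3 t15.py -1 -2.5 -4.5 -6.5 -8.5 -10.5 -12.5 -14.5 -16.5 -18.5 -20 -20.5; python3 - <<'E'
from h import *
A=cur();p=r.snapshot("wrist");cv2.imwrite("pics/w8.png",p["img"]);print(A[:3,3])
E
```

```text
[0.0, -0.0, 0.004, 1.0, 0.0, -0.0] ,
[0.0, -0.0, 0.009, 2.5, 0.0, -0.0] ,
[0.0, -0.001, 0.016, 4.5, 0.0, -0.0] ,
[0.0, -0.001, 0.024, 6.5, 0.0, -0.0] ,
[0.0, -0.002, 0.031, 8.5, 0.0, -0.0] ,
[0.0, -0.003, 0.038, 10.5, 0.0, -0.0] ,
[0.0, -0.005, 0.045, 12.5, 0.0, -0.0] ,
[0.0, -0.006, 0.052, 14.5, 0.0, -0.1] ,
[0.0, -0.008, 0.059, 16.5, 0.0, -0.1] ,
[0.0, -0.011, 0.066, 18.5, 0.0, -0.1] ,
[0.0, -0.012, 0.071, 20.0, 0.0, -0.1] ,
[0.0, -0.013, 0.073, 20.5, 0.0, -0.1] ,
[0.5455 0.1961 0.2095]
```

View pics/w8.png

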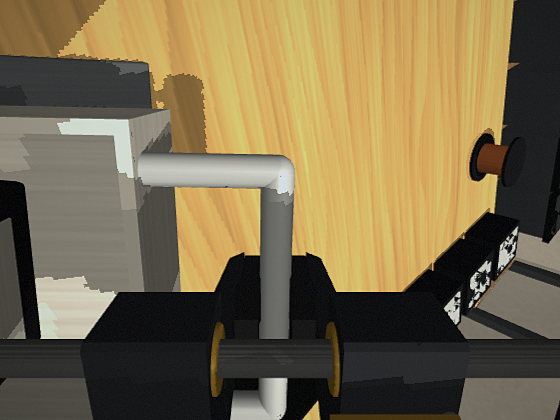

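The grip has kept its place on the bar (275,300). I'm lowering slowly.

>>> carry_out --pt "0 0 0.004 1 0 0" --pt "0 0 0.009 2.5 0 0" --pt "0 -0.001 0.016 4.5 0 0" --pt "0 -0.001 0.024 6.5 0 0" --pt "0 -0.002 0.031 8.5 0 0" --pt "0 -0.003 0.038 10.5 0 0" --pt "0 -0.005 0.045 12.5 0 0" --pt "0 -0.006 0.052 14.5 0 0" --pt "0 -0.008 0.059 16.5 0 -0.1" --pt "0 -0.011 0.066 18.5 0 -0.1" --pt "0 -0.012 0.071 20 0 -0.1" --pt "0 -0.013 0.073 20.5 0 -0.1"

```text
clock: 26.0
tool_pos: [0.5102, 0.206, 0.1465]
eef_rot: [-0.607, 0.776, 0.135, -0.101]
contact_force: [-0.9, -4.5, 2.4]
opening: 0.122
```

```bash
python3 t14.py c; python3 t15.py -1 -2.5 -4.5 -6.5 -8.5 -10.5 -12.5 -14 -15.5 -17 -18 -18.7
```

```text
[-0.1011  0.8793 -0.4759  1.6004  0.165   0.9898  2.3232] 0.12226348198278986 [-0.8935 -4.5257  2.4324] [0.5102 0.206  0.1465]
tray angle est 19.755831392042147 radius 0.2095195944369414 lean -19.3769248346209
scene tray_handle [(array([0.5175, 0.2018, 0.1629]), 0.75)]
scene tray_floor [(array([0.6232, 0.1783, 0.0872]), 0.59)]
side tray_handle [(array([0.5202, 0.2053, 0.1637]), 0.57)]
side tray_floor [(array([0.6276, 0.1746, 0.0926]), 0.77)]
[0.0, -0.0, 0.004, 1.0, 0.0, -0.0] ,
[0.0, -0.0, 0.009, 2.5, 0.0, -0.0] ,
[0.0, -0.001, 0.016, 4.5, 0.0, -0.0] ,
[0.0, -0.001, 0.024, 6.5, 0.0, -0.0] ,
[0.0, -0.002, 0.031, 8.5, 0.0, -0.1] ,
[0.0, -0.003, 0.038, 10.5, 0.0, -0.1] ,
[0.0, -0.005, 0.045, 12.5, 0.0, -0.1] ,
[0.0, -0.006, 0.05, 14.0, 0.0, -0.1] ,
[0.0, -0.007, 0.056, 15.5, 0.0, -0.1] ,
[0.0, -0.009, 0.061, 17.0, 0.0, -0.1] ,
[0.0, -0.01, 0.064, 18.0, 0.0, -0.1] ,
[0.0, -0.011, 0.067, 18.7, 0.1, -0.1] ,
```

>>> carry_out --pt "0 0 0.004 1 0 0" --pt "0 0 0.009 2.5 0 0" --pt "0 -0.001 0.016 4.5 0 0" --pt "0 -0.001 0.024 6.5 0 0" --pt "0 -0.002 0.031 8.5 0 0" --pt "0 -0.003 0.038 10.5 0 -0.1" --pt "0 -0.005 0.045 12.5 0 -0.1" --pt "0 -0.006 0.05 14 0 -0.1" --pt "0 -0.007 0.056 15.5 0 -0.1" --pt "0 -0.009 0.061 17 0 -0.1" --pt "0 -0.01 0.064 18 0 -0.1" --pt "0 -0.011 0.067 18.7 0 -0.1"

```text
clock: 27.5
tool_pos: [0.4978, 0.2095, 0.0783]
eef_rot: [-0.617, 0.787, 0.008, -0.002]
contact_force: [-2.1, -2.8, 1.7]
opening: 0.124
```

```bash
python3 t14.py d; python3 t15.py -.5 -1 -1.5 -2
```

```text
[-0.3415  0.837  -0.2245  1.9343  0.3834  0.4164  2.0519] 0.12375393646003972 [-2.1194 -2.8168  1.7042] [0.4978 0.2095 0.0783]
tray angle est 0.5886717998343889 radius 0.2095569850836169 lean -0.8128320672993149
scene tray_handle [(array([0.5005, 0.2073, 0.0964]), 0.91)]
scene tray_floor [(array([0.625 , 0.1799, 0.0605]), 0.88)]
side tray_handle []
side tray_floor [(array([0.6238, 0.1761, 0.0622]), 0.68)]
[0.0, -0.0, 0.002, 0.5, 0.0, -0.0] ,
[0.0, -0.0, 0.004, 1.0, 0.0, -0.0] ,
[0.0, -0.0, 0.005, 1.5, 0.0, -0.0] ,
[0.0, -0.0, 0.007, 2.0, 0.0, -0.0] ,
```

Nearly level, so I'm pressing gently onto the rests.

>>> carry_out --pt "0 0 0.001 0.3 0 0" --pt "0 0 0.002 0.6 0 0" --pt "0 0 0.003 0.8 0 0" --pt "0 0 0.003 0.8 0 0" --pt "0 0 0.003 0.8 0 0"

```text
clock: 28.3
tool_pos: [0.4981, 0.2094, 0.0777]
eef_rot: [-0.617, 0.787, 0.002, 0.003]
contact_force: [-6.3, -2.8, 18.8]
opening: 0.123
```

18.8 N upward while the TCP no longer descends means the tray is on its lower stop. I'm relieving the pressure, opening and retreating straight up.

>>> carry_out --pt "0 0 -0.002 0 0 0" --pt "0 0 -0.002 0 0 0" --pt "0 0 -0.002 0 0 0" --pt "0 0 -0.002 0 0 0" --pt "0 0 -0.002 0 0 0" --pt "0 0 -0.002 0 0 0" --pt "0 0 -0.002 0 0 0" --fingers 150

```text
clock: 29.0
tool_pos: [0.4983, 0.2091, 0.0774]
eef_rot: [-0.617, 0.787, 0.002, 0.003]
contact_force: [-0.5, -0.2, -0.7]
opening: 0.411
```

```bash
python3 - <<'E'
from h import *
s=r.get_state();print(s["opening"],s["tool_pos"],s["contact_force"],cur()[:3,2])
p=r.snapshot("wrist");cv2.imwrite("pics/w9.png",p["img"])
E
```

```text
0.41082492538804927 [0.4983 0.2091 0.0774] [-0.4967 -0.1826 -0.6537] [ 0.0017  0.006  -1.    ]
```

View pics/w9.png

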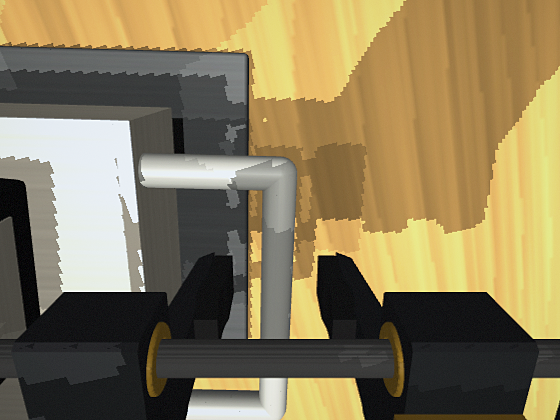

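The fingers are clear of the bar on both sides (232 | 275 | 318). I'm going straight up.

>>> carry_out --pt "0 0 -0.015 0 0 0" --pt "0 0 -0.04 0 0 0" --pt "0 0 -0.08 0 0 0" --pt "0 0 -0.12 0 0 0" --pt "0 0 -0.16 0 0 0" --pt "0 0 -0.19 0 0 0" --pt "0 0 -0.19 0 0 0"

```text
clock: 29.75
tool_pos: [0.5001, 0.2092, 0.2716]
eef_rot: [-0.617, 0.787, 0.001, 0.007]
contact_force: [0.4, 0.7, -0.6]
opening: 0.412
```

```bash
cat > t16.py <<'E'
from kin import *
s=r.get_state();print(s["clock"],s["tool_pos"],np.array(s["q"]))
for c in("scene","side"):
    p=r.snapshot(c); cv2.imwrite(f"pics/{c}_f.png",p["img"])
    for n in("tray_handle","tray_floor","unit","bottle","carton","crate","tin"): print(c,n,[(np.array(d["xyz"]),round(d["p"],2)) for d in r.spot_point(p,n)][:1])
    if c=="side":
        i=p["img"][150:290,180:340]; cv2.imwrite("pics/sfz.png",cv2.resize(i,None,fx=4,fy=4,interpolation=cv2.INTER_CUBIC))
E
python3 t16.py
```

```text
29.75 [0.5001 0.2092 0.2716] [-0.2512  0.5465 -0.3647  1.7826  0.2462  0.8438  2.17  ]
scene tray_handle [(array([0.5018, 0.2062, 0.0969]), 0.84)]
scene tray_floor [(array([0.6249, 0.1787, 0.0586]), 0.97)]
scene unit [(array([0.6487, 0.1729, 0.0575]), 0.96)]
scene bottle [(array([ 0.4008,  0.0118, -0.0017]), 0.61)]
scene carton [(array([ 0.5223, -0.48  , -0.0029]), 0.98)]
scene crate [(array([ 0.4899,  0.4955, -0.0053]), 0.61)]
scene tin [(array([ 0.7116, -0.0225,  0.0016]), 0.58)]
side tray_handle [(array([0.5033, 0.2104, 0.0928]), 0.65)]
side tray_floor [(array([0.6228, 0.1755, 0.0634]), 0.83)]
side unit [(array([0.6555, 0.1725, 0.0595]), 0.75)]
side bottle [(array([0.4077, 0.015 , 0.001 ]), 0.76)]
side carton [(array([ 0.5219, -0.4818,  0.0029]), 0.63)]
side crate [(array([ 0.4859,  0.4934, -0.0035]), 0.74)]
side tin [(array([ 0.7097, -0.025 ,  0.0005]), 0.76)]
```

View pics/sfz.png

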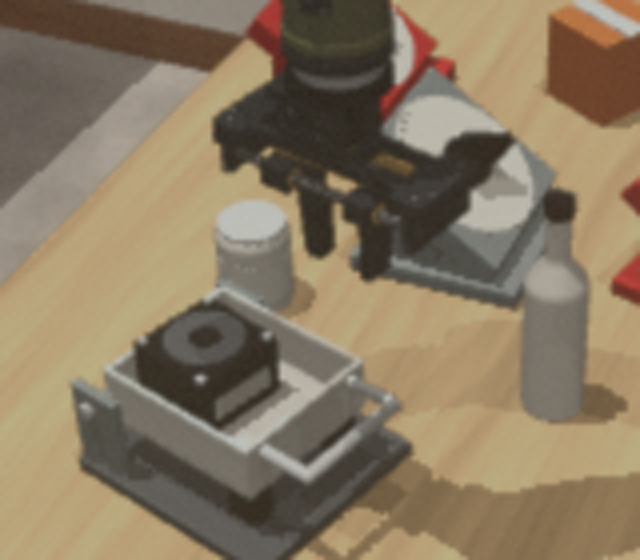

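The tray is level with the unit inside, shifted to the hinge side (about 29 mm from the floor's centre), and the bystanders are unmoved. The gripper hides the dial, so I'm moving aside to read it.

>>> carry_out --pt "-0.03 0 -0.03 0 0 0" --pt "-0.06 0 -0.06 0 0 0" --pt "-0.09 0 -0.08 0 0 0" --pt "-0.12 0 -0.08 0 0 0" --pt "-0.15 0 -0.08 0 0 0" --pt "-0.15 0 -0.08 0 0 0"

```text
clock: 31.15
tool_pos: [0.5326, 0.3579, 0.3481]
eef_rot: [-0.619, 0.786, 0.004, 0.003]
contact_force: [-0.3, 0.1, -1.6]
opening: 0.412
```

```bash
cat > t17.py <<'E'
from kin import *
p=r.snapshot("side"); K=p["intrinsics"]; C=p["extrinsics"]; im=cv2.resize(p["img"],None,fx=8,fy=8,interpolation=cv2.INTER_CUBIC)
cv2.imwrite("pics/side_g.png",p["img"])
def pr(X):
    c=np.linalg.inv(C)@np.r_[X,1]; v=(K@(c[:3]/c[2]))[:2]; return tuple(int(round(8*t+4)) for t in v)
for th,col in((0,(255,0,0)),(40,(0,200,0)),(90,(255,0,0))):
    t=np.radians(th);b=np.cos(t)*DR[:,1]+np.sin(t)*DR[:,0]
    cv2.line(im,pr(DC+.07*b),pr(DC+.085*b),col,2)
u,v=pr(DC); cv2.imwrite("pics/sg.png",im[v-250:v+250,u-350:u+350])
print(r.get_state()["tool_pos"],np.array(r.get_state()["qd"]))
E
python3 t17.py
```

```text
[0.5329 0.3551 0.3479] [ 0.0367 -0.0215  0.0338  0.0417  0.0111  0.0062  0.0052]
```

View pics/sg.png

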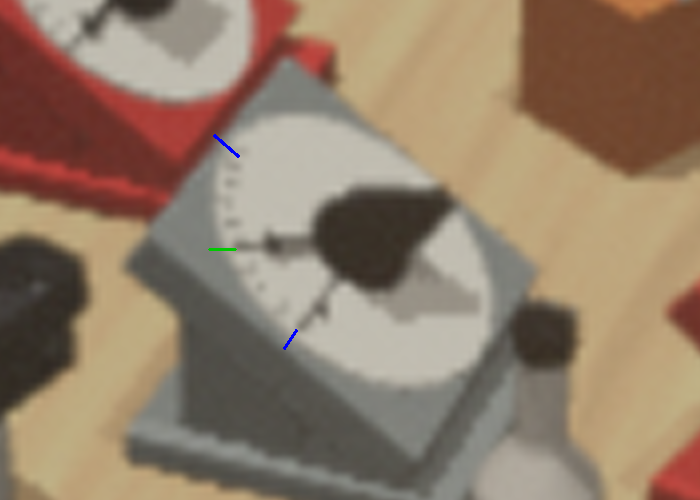

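The peak hand (270,243) points at the 40 tick (240,247), and the live hand is back on 0. I'm handing in.

>>> carry_out --pt "0 0 0 0 0 0" --pt "0 0 0 0 0 0" --pt "0 0 0 0 0 0"

```text
clock: 31.5
tool_pos: [0.534, 0.3517, 0.3486]
eef_rot: [-0.616, 0.788, 0.001, 0.002]
contact_force: [0.5, -0.0, -0.1]
opening: 0.412
```

```bash
python3 -c "
from plant import r
print(r.finish_job()); print(r.get_state()['clock'])"
```

```text
the job is handed in; nothing more can be done
None
the job is handed in; nothing more can be done
```

I finished the tip test and handed the job in at about 31.5 s. No verdict was reported.

**What I did**
- I turned the peak hand of the grey dial back to its zero stop. The wrist view then showed it on the 0 tick.
- I lifted the tray by its handle to 40°. The arm put it at 39.9°, and the cameras' handle positions agreed. I held it there for just over 2 s.
- I lowered the tray slowly until it sat on its rests, let go and moved clear.

**Last checks**
- **Tray:** it was level, with the dial's live hand back on 0. The handle was where it had been at the start.
- **Unit:** it was still in the tray, about 25–33 mm from the floor's centre, on the hinge side.
- **Peak hand:** it pointed at the 40 tick in the side picture. I judged that by eye against a drawn overlay and did not measure it to the degree.
- **Bystanders:** the bottle, carton, crate and tin were unmoved within the networks' accuracy.

**What went wrong or disagreed**
- **Dial approach:** the first approach ran onto the limits of joints 5 and 6, so I had to bring the wrist round the other way.
- **Detections:** one side-camera reading of the tray floor landed on the tin by mistake, and two other side readings found nothing. I relied on the remaining readings there.

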